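# Set up a platform shaker: slide the lock home, knock in the pin, load the jars

## Robot

A 6-joint arm with a two-finger parallel gripper is mounted at the origin on the work surface. World frame = base frame: x ahead of the robot, y to its left, z up, the work surface at z = 0. Lengths are in m, angles in rad, forces in N, time in s.
With the tool pointing down it reaches from about 0.375 to 0.9 m from the base axis. Payload 3.1 kg.
Tool frame: the origin (TCP) lies at the very end of the fingers, on their centre line; the grasp point (between the pads) lies 19 mm behind it; z points along the fingers, y is the line along which they close (so a half turn about z gives the same grasp; the last joint's range is limited). The gripper opens to 85 mm and grips with 20 to 120 N. Pads are 22 mm wide; open, the fingers measure 114 mm over their backs; the gripper's body (76 mm by 85 mm) begins 54 mm behind the grasp point. The pads swing forward as they close: fully open they stand 13 mm farther back than shut.
Start: joints at [-1.29, 0.527, 1.433, -0, 1.181, -0.178], TCP at [0.277, -0.56, 0.231] pointing down, gripper open.
Joint ranges: [-3.08, 3.08], [-0.75, 2.2], [0.22, 2.44], [-1.43, 4.57], [0, 2.65], [-2.85, 2.85]. Speed limits (rad/s): [2.79, 2.79, 3.14, 3.14, 3.14, 3.14].

## Interface

Orientations are given as a unit quaternion [x, y, z, w].
In Python, from workcell import telemetry, capture, arm gives the robot as it stands.
- The arm moves only by the tool step_arm, never from a script. Its argument "deltas" is a list of rows, each an object with "fingers": the opening, from 0 (shut) to 1 (fully open); "dp": the shift along the tool's x, y, z as a fraction of full scale, a list of three; "delta_rot": the turn, a rotation vector about the tool's x, y, z as a fraction of full scale, a list of three. In form: [{"fingers": fingers, "dp": [x, y, z], "delta_rot": [wx, wy, wz]}, ...]. A call has 1 to 12 rows; each row is the pose to reach, as a shift and turn from the pose commanded when the call began, along the tool's axes at that moment; what a row does not reach only later rows make up. Full scale, the value 1, is 100 mm for a shift and 1.5 rad for a turn. A row lasts 1/10 s, in which the tool goes at most 50 mm and 8.59 degrees, less where a joint would pass 70% of its speed; a pose out of reach is approached as far as the arm can. A call with a number of a shift or a turn outside -1 to 1 is refused whole. A call with a gripper value outside its range is refused whole. The fingers move at their own pace and stop on an object; "force" is the grip in N (left out, the last holds). Time passes only in rows, so rows that repeat a pose let the fingers close. It gives the time, the measured TCP pose, the force, the opening and the grip force at its end, in the units of the state.
- telemetry.state(): the state, without advancing time (a new reading comes with each control period).
- capture(name): name is "side" or "top"; returns a dict with "img" (480x640x3 uint8, red, green, blue), "mtx" (3x3 intrinsics, pixels), "view" (4x4, takes a point from world to camera coordinates). Camera axes: x right, y down, z forward; pixel columns grow to the right and rows downward; lengths in m; the calibration is good to about 2 mm. A picture is of the moment at which its call begins. There is no depth.
- arm.job_done(): hands the job in; it is judged then, once.
The state is a dict: "time_s": time; "joint_positions": joint angles; "joint_vel": joint speeds; "tau": joint torques, N m; "position": TCP position; "eef_rot": TCP orientation; "wrist_force": force on the tool from outside, world axes, zero at the start; "wrist_torque": the same for the moment, N m; "grip_width": finger opening in m; "grasp_force": force on a finger pad.
Only numpy, scipy, OpenCV 4.12 (cv2) and the standard library are available. Lean on these libraries where they do the work, as an engineer would, in place of code of your own. Each camera call takes 0.05 s, during which the arm holds its last target. There are 200 camera calls.

## Task

Set up the bench shaker for a run: slide its transport-lock grip (middle of the front deck) fully home to the end stop towards the robot's left, then knock the platform's locking pin all the way down with the mallet head, never with the gripper itself. Only after that load every sample jar there is, upright, on the railed platform, and once all are on slide the run-selector grip (left end of the deck) to its far end stop, away from the robot. Leave the mallet standing on its head on its rubber mat again, and leave the petri dish, steel cup and wash bottle alone.

Things in the scene. Friction and masses are not known exactly. Their poses are not given: they have to be found in the camera images.
- shaker: Grey bench platform shaker, fixed to the bench, 250 (x) x 300 (y) mm footprint. Origin: centre of its underside on the bench (z = 0); its x points away from the robot, y to the robot's left (yaw up to 0.2 rad). Front deck (local x -125 to 0) has its top 70 mm up and carries the pin (right), the lock slide (middle) and the run selector (left); the railed platform is behind it.
- platform (a point): Centre of the platform's top surface, 80 mm above the bench, at shaker local (60, 0, 80) mm, axes as the shaker. The floor inside the rails is 110 mm (x) by 284 mm (y); the rails are 6 mm thick and rise 12 mm above it. Room for five jars in a row along y, 56 mm apart.
- lock (a joint): Transport-lock slide, m: 0 to 0.060, where 0.060 is the end stop it must reach. Grows as the grip slides along the shaker's +y. Starts at 0 to 0.02. About 3 N of friction; stays where it is left.
- lock_top (a point): Centre of the top of the black lock grip, a block 28 (x) x 20 (y) x 40 mm tall standing on a flat aluminium track (track top 78 mm above the bench); grip top 118.5 mm above the bench. At lock = 0 it is at shaker local (-72, -35) mm; it moves with the grip.
- run (a joint): Run-selector slide at the left end of the deck, m: 0 to 0.048, where 0.048 is the far end stop it must reach. Grows as its grip slides along the shaker's +x, away from the robot. Starts at 0 to 0.01. About 2 N of friction; stays where it is left.
- run_top (a point): Centre of the top of the black run-selector grip, a block 28 (x) x 18 (y) x 30 mm tall on its own track (track top 78 mm above the bench); grip top 108.5 mm above the bench. At run = 0 it is at shaker local (-98, 118) mm; it moves with the grip.
- pin: Sprung steel locking pin, round head 24 mm diameter, at shaker local (-72, -120) mm. Starts fully up, head top 94 mm above the bench; goes 12 mm straight down to a stop, top then 82 mm, 2 mm above the dark boss round it (44 mm diameter). Spring 100 N/m and 7 N friction: about 8 N moves it, the mallet's weight does not; it stays where driven. Origin on its axis, 14 mm below the head top.
- pin_top (a point): Centre of the top of the pin head; moves down with the pin.
- mallet: Mallet, 0.30 kg, standing on one face of its head: upright cylinder head 50 mm diameter, 56 mm tall, white nylon with a dark steel band; a flat-sided wooden handle 22 mm wide, 24 mm high sticks out level along the mallet's -x, from the head to 145 mm from the head axis, its centre line 28 mm above the lower face. Origin: centre of the lower (striking) face; z up along the head.
- mallet_grip (a point): Point on the handle's centre line 65 mm from the head axis, 28 mm above the lower face: a good place to hold it.
- mallet_mat: Grey rubber mat, 200 x 200 x 4 mm, fixed flat on the bench, where the mallet belongs; on the robot's left or right. Origin: centre of its underside.
- jar_mat: Cork mat, 200 x 200 x 4 mm, fixed flat on the bench on the other side, where the jars stand at first. Origin: centre of its underside.
- jar0: Closed amber sample jar with a white cap, 44 mm diameter, 44 mm tall, 70 to 140 g, with a thick heavy glass base. Origin: centre of its underside, z up. Three to five of the five jars are there; an absent one reads None.
- jar1: Closed amber sample jar with a white cap, 44 mm diameter, 44 mm tall, 70 to 140 g, with a thick heavy glass base. Origin: centre of its underside, z up. Three to five of the five jars are there; an absent one reads None.
- jar2: Closed amber sample jar with a white cap, 44 mm diameter, 44 mm tall, 70 to 140 g, with a thick heavy glass base. Origin: centre of its underside, z up. Three to five of the five jars are there; an absent one reads None.
- jar3: Closed amber sample jar with a white cap, 44 mm diameter, 44 mm tall, 70 to 140 g, with a thick heavy glass base. Origin: centre of its underside, z up. Three to five of the five jars are there; an absent one reads None.
- jar4: Closed amber sample jar with a white cap, 44 mm diameter, 44 mm tall, 70 to 140 g, with a thick heavy glass base. Origin: centre of its underside, z up. Three to five of the five jars are there; an absent one reads None.
- dish: Closed petri dish, 84 mm diameter, 14 mm tall, on the bench at the left. Origin: centre of its underside. Not to be moved.
- cup: Open steel cup, 68 mm diameter, 55 mm tall, behind on the left. Origin: centre of its underside. Not to be moved.
- wash: White wash bottle, 60 mm diameter, 160 mm tall, behind on the right. Origin: centre of its underside. Not to be moved.
Things that resemble listed ones, but are neither listed nor needed, are in the scene too. Leave any brown or green look-alike of the jar1 alone.

How it is judged:
By the outcome, as a careful person would: the job done as asked, in the order asked, and still so for the second after the job is handed in, with the robot touching nothing.
Of jar0, jar1, jar2, jar3, jar4 only 3 to 5 are there at a start; the rules pass over those that are not, and their reading is None.
At some moment in a run one of jar0, jar1, jar2, jar3, jar4 may be knocked a few centimetres aside while the robot is not near it.
It also fails if it takes over 210 s, if anything falls off the work surface, if the arm or the gripper's body presses on something with over 40 N, if the wrist force passes 120 N, or if a joint passes its speed limit or range.

## Working session

There is one attempt and no reset: what is moved stays moved. The work goes in short steps, Python scripts to look and compute and a tool call to move; the robot and the scene stay as the last step left them, time stands still between calls to the robot, and variables do not carry over. Pictures are saved under pics/ and viewed, at most 14 in all, crops included, and the job is handed in when it is done.

Besides the shell and the picture viewer there is one more tool, called as name(argument=value, ...), one argument or row to a line, values as JSON. step_arm: Moves the arm, as the interface text tells. Its arguments: {"type":"object","properties":{"deltas":{"type":"array","items":{"type":"object","properties":{"fingers":{"type":"number"},"dp":{"type":"array","items":{"type":"number"}},"delta_rot":{"type":"array","items":{"type":"number"}}}}},"force":{"type":"number"}},"required":["deltas"]}

```bash
mkdir -p pics; ls
python3 - <<'E'
from workcell import telemetry, capture, arm
import cv2,numpy as np,pickle
print(telemetry.state())
for n in("top","side"):
    c=capture(n); pickle.dump(c,open(n+".pkl","wb")); cv2.imwrite(f"pics/{n}0.png",c["img"][:,:,::-1]); print(c["mtx"],c["view"])
E
```

```text
pics
{'time_s': 0.0, 'joint_positions': array([-1.28949218e+00,  5.28465687e-01,  1.43393076e+00,  3.06515746e-05,
        1.18143892e+00, -1.78485352e-01]), 'joint_vel': array([-0.00139018, -0.00017251,  0.00071212,  0.00107428,  0.0025209 ,
        0.00060775]), 'tau': array([-4.43216459e-05, -4.42350948e+01, -1.78026778e+01, -2.44444946e-04,
        8.41032481e-03,  1.74657877e-06]), 'position': array([ 0.27718278, -0.55934644,  0.2303249 ]), 'eef_rot': array([ 9.73691102e-01,  2.27869219e-01, -4.34693019e-05, -1.12060085e-03]), 'wrist_force': array([-0.15385693, -0.48409318, -0.40984378]), 'wrist_torque': array([-0.01811224, -0.05955427,  0.00459656]), 'grasp_force': 0.0, 'grip_width': 0.08533870855672224}
[[593.57277005   0.         321.59117595]
 [  0.         593.57277005 236.42646203]
 [  0.           0.           1.        ]] [[ 0.02009327 -0.99973532  0.01120527  0.02664365]
 [-0.99602369 -0.02098909 -0.08658098  0.54305245]
 [ 0.08679325 -0.00942102 -0.9961818   1.63591932]
 [ 0.          0.          0.          1.        ]]
[[516.75281568   0.         314.11010327]
 [  0.         516.75281568 235.53473404]
 [  0.           0.           1.        ]] [[-0.80029432 -0.59959867 -0.00322913  0.46211149]
 [-0.41509812  0.55790854 -0.71863176  0.24643112]
 [ 0.43269221 -0.57377652 -0.69538332  0.97420783]
 [ 0.          0.          0.          1.        ]]
```

View pics/top0.png

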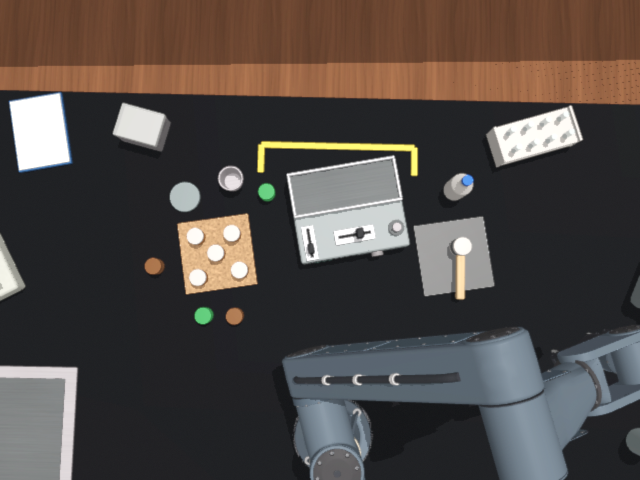

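View pics/side0.png

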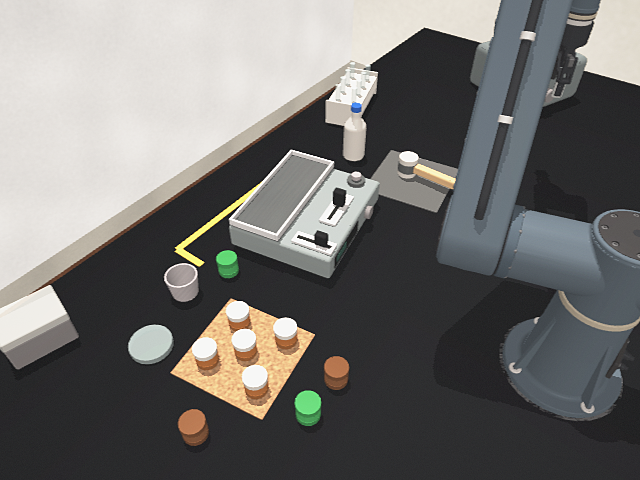

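The top view shows five white-capped amber jars on the cork mat at (195,236), (232,233), (216,253), (198,278) and (239,270). There are plain brown look-alikes at (154,266) and (234,316), and green ones at (266,192) and (204,316). The mallet head is at (462,246) with its handle running down to (460,298). The shaker is around (350,210), with the pin at (396,228), the lock at (359,234) and the run selector at (310,248).

```bash
cat > h.py <<'E'
import numpy as np,cv2,pickle
from workcell import telemetry,capture,arm
from scipy.spatial.transform import Rotation as R
def ray(c,u,v,z):
    K,V=c["mtx"],c["view"]; Rm,t=V[:3,:3],V[:3,3]
    o=-Rm.T@t; d=Rm.T@np.linalg.solve(K,[u,v,1.]); return (o+d*(z-o[2])/d[2])[:2]
def proj(c,p):
    q=c["view"][:3,:3]@np.asarray(p,float)+c["view"][:3,3]; q=c["mtx"]@q; return q[:2]/q[2]
def blobs(m,amin,amax):
    n,l,s,ce=cv2.connectedComponentsWithStats(m.astype(np.uint8)); return [(s[i,4],ce[i],s[i,:4],l==i) for i in range(1,n) if amin<=s[i,4]<=amax]
def crop(c,x0,y0,x1,y1,k,name): cv2.imwrite(f"pics/{name}.png",cv2.resize(c["img"][y0:y1,x0:x1,::-1],None,fx=k,fy=k,interpolation=cv2.INTER_CUBIC))
def jars(c):
    hsv=cv2.cvtColor(c["img"],cv2.COLOR_RGB2HSV); m=(hsv[...,2]>185)&(hsv[...,1]<40); return m
def move(target,yaw=None,s=None):
    """report dp (in full-scale units) in tool axes and the yaw change"""
    s=s or telemetry.state(); r=R.from_quat(s["eef_rot"]); return np.round(r.inv().apply(np.array(target)-s["position"])/.1,3)
E
python3 - <<'E'
from h import *
c=pickle.load(open("top.pkl","rb"))
m=jars(c)
for a,ce,b,l in blobs(m,60,3000):
    print(a,ce.round(1),b, "z48",ray(c,*ce,.048).round(4),"z60",ray(c,*ce,.060).round(4))
hsv=cv2.cvtColor(c["img"],cv2.COLOR_RGB2HSV)
h=(hsv[...,0]>10)&(hsv[...,0]<25)&(hsv[...,1]>70)&(hsv[...,2]>150); h[:,:420]=0;h[:200]=0;h[310:]=0
for a,ce,b,l in blobs(h,60,3000):
    r=cv2.minAreaRect(np.argwhere(l)[:,::-1].astype(np.float32)); print("handle",a,ce,r,ray(c,*ce,.044))
    p=cv2.boxPoints(r); print([ray(c,*q,.044).round(4) for q in p])
crop(c,280,150,420,270,5,"shk")
E
```

```text
1408 [138.4 124.1] [113 104  51  42] z48 [0.844  0.5554] z60 [0.8408 0.5517]
93 [575.3 122.7] [569 106  13  34] z48 [ 0.8766 -0.6695] z60 [ 0.8731 -0.6642]
2688 [535.5 134.8] [494 108  84  55] z48 [ 0.8391 -0.5565] z60 [ 0.8358 -0.552 ]
667 [343.2 187.8] [287 156 115  62] z48 [ 0.6771 -0.0192] z60 [ 0.675  -0.0186]
224 [230.5 181.5] [219 167  23  23] z48 [0.6878 0.2935] z60 [0.6856 0.2918]
88 [456.7 179.4] [452 174  13  16] z48 [ 0.7075 -0.3348] z60 [ 0.7052 -0.3319]
610 [184.5 196.3] [171 183  28  28] z48 [0.6434 0.4191] z60 [0.6416 0.4164]
212 [231.3 232.7] [224 225  16  16] z48 [0.5454 0.2866] z60 [0.5443 0.2849]
213 [194.7 235.5] [187 228  17  16] z48 [0.5354 0.3868] z60 [0.5343 0.3843]
267 [462.5 245.6] [454 237  18  19] z48 [ 0.5231 -0.351 ] z60 [ 0.5222 -0.348 ]
215 [215.1 252.4] [207 245  17  16] z48 [0.4901 0.329 ] z60 [0.4894 0.327 ]
458 [  5.8 276.5] [  0 248  18  48] z48 [0.4127 0.8952] z60 [0.4126 0.889 ]
218 [238.8 269.5] [231 262  17  16] z48 [0.4448 0.2627] z60 [0.4444 0.2611]
220 [197.2 277. ] [189 269  17  17] z48 [0.4219 0.3756] z60 [0.4217 0.3732]
1934 [ 54.8 404.8] [  0 367  77 113] z48 [0.0734 0.7423] z60 [0.0758 0.7372]
handle 318 [459.68553459 277.95283019] ((460.0, 276.5), (43.0, 8.0), 90.0) [ 0.43394753 -0.34414992]
[array([ 0.497, -0.334]), array([ 0.4974, -0.3561]), array([ 0.3793, -0.356 ]), array([ 0.3789, -0.334 ])]
```

View pics/shk.png

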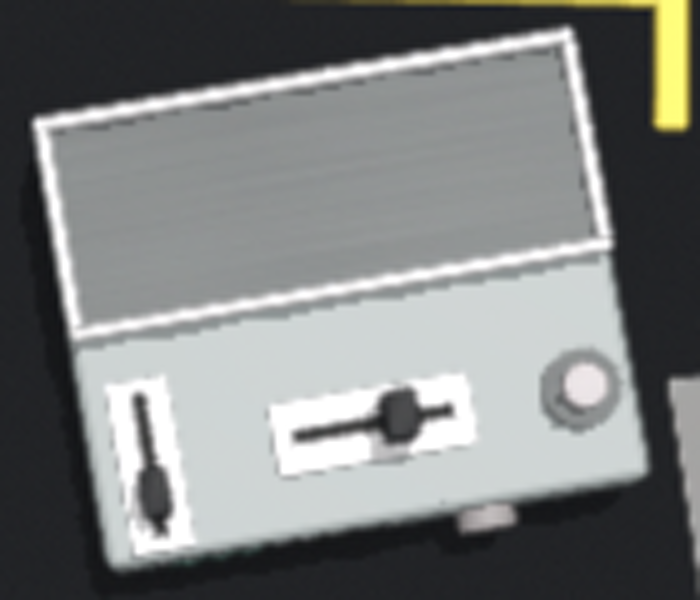

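The enlarged crop (5x, origin 280,150) shows the white rail frame with corners near (34,120), (572,30), (610,243) and (78,335). The pin head is at (586,384), the lock grip at (401,414) and the run grip at (155,492).

```bash
cat >> h.py <<'E'
def shaker():
    d=pickle.load(open("shk.pkl","rb")); return d
def S(x,y):
    o,yaw=shaker(); c,s=np.cos(yaw),np.sin(yaw); return o+np.array([c*x-s*y,s*x+c*y])
E
python3 - <<'E'
from h import *
c=pickle.load(open("top.pkl","rb"))
b=[q for q in blobs(jars(c),600,700) if 280<q[1][0]<400][0]
w=np.array([ray(c,u,v,.092) for v,u in np.argwhere(b[3])],np.float32)
r=cv2.minAreaRect(w); P=cv2.boxPoints(r); print(r,P)
# long axis = y
e=[P[1]-P[0],P[2]-P[1]]; L=max(e,key=np.linalg.norm); L=L if L[1]>0 else -L
yaw=np.arctan2(-L[0],L[1]); pc=np.array(r[0]); o=pc-60e-3*np.array([np.cos(yaw),np.sin(yaw)])
pickle.dump((o,yaw),open("shk.pkl","wb")); print("shaker",o,yaw)
pin=ray(c,280+586/5,150+384/5,.094); print("pin seen",pin,"pred",S(-.072,-.12))
for n,px,z in(("lock",(401,405),.1185),("run",(155,488),.1085)):
    q=ray(c,280+px[0]/5,150+px[1]/5,z); d=q-o; cc,s=np.cos(yaw),np.sin(yaw); print(n,q,"local",cc*d[0]+s*d[1],-s*d[0]+cc*d[1])
print("lock0",S(-.072,-.035),"lock end",S(-.072,.025),"run0",S(-.098,.118),"run end",S(-.05,.118))
hsv=cv2.cvtColor(c["img"],cv2.COLOR_RGB2HSV)
h=(hsv[...,0]>10)&(hsv[...,0]<25)&(hsv[...,1]>70)&(hsv[...,2]>120); h[:,:420]=0;h[:200]=0;h[310:]=0
w=np.array([ray(c,u,v,.044) for v,u in np.argwhere(h)],np.float32); vx=cv2.fitLine(w,cv2.DIST_HUBER,0,.001,.001).ravel(); print("handle dir",vx, np.arctan2(vx[1],vx[0]))
E
```

```text
((0.6734994649887085, -0.01970069110393524), (0.12140220403671265, 0.295147567987442), 10.972258567810059) [[ 0.5858197   0.11362189]
 [ 0.64199626 -0.1761302 ]
 [ 0.7611792  -0.15302327]
 [ 0.70500267  0.13672882]]
shaker [ 0.6145963  -0.03112071] 0.1915021
pin seen [ 0.56644059 -0.16387799] pred [ 0.56675255 -0.16263108]
lock [ 0.55062012 -0.0628581 ] local -0.06884735319593048 -0.018980377551268163
run [0.50470581 0.06604989] local -0.0893867841135485 0.11631013679987254
lock0 [ 0.55057418 -0.07918492] lock end [ 0.53915416 -0.02028176] run0 [0.49592841 0.06606947] run end [0.54305094 0.07520549]
handle dir [ 0.999994    0.00346798  0.42156178 -0.34473976] 0.003467983
```

step_arm(
  deltas=[
    {"fingers": 0.6,"dp": [0,0,0],"delta_rot": [0,0,0.09]},
    {"fingers": 0.6,"dp": [0,0,0],"delta_rot": [0,0,0.179]},
    {"fingers": 0.6,"dp": [0,0,0],"delta_rot": [0,0,0.179]},
    {"fingers": 0.6,"dp": [0,0,0],"delta_rot": [0,0,0.179]},
  ],
  force=40,
)

```text
time_s: 0.5
position: [0.2773, -0.5598, 0.2309]
eef_rot: [0.995, 0.097, -0.0, -0.0]
wrist_force: [0.2, -0.4, -0.8]
grip_width: 0.051
grasp_force: 0.0
```

step_arm(
  deltas=[
    {"fingers": 0.6,"dp": [0.36,-0.44,0],"delta_rot": [0,0,0]},
    {"fingers": 0.6,"dp": [0.72,-0.87,0],"delta_rot": [0,0,0]},
    {"fingers": 0.6,"dp": [0.72,-0.87,0],"delta_rot": [0,0,0]},
  ],
)

```text
time_s: 0.8
position: [0.3327, -0.4558, 0.2308]
eef_rot: [0.995, 0.098, -0.0, -0.002]
wrist_force: [0.2, -0.2, 0.3]
grip_width: 0.0509
grasp_force: 0.0
```

```bash
cat >> h.py <<'E'
def loc(p):
    o,yaw=shaker(); c,s=np.cos(yaw),np.sin(yaw); d=np.array(p[:2])-o; return np.array([c*d[0]+s*d[1],-s*d[0]+c*d[1]])
def st():
    s=telemetry.state(); r=R.from_quat(s["eef_rot"]).as_matrix(); print("t",s["time_s"],"loc",(loc(s["position"])*1e3).round(1),"z",round(s["position"][2]*1e3,1),"yaw",np.arctan2(r[1,0],r[0,0]).round(4),"zax",r[:,2].round(3),"F",s["wrist_force"].round(1),"w",round(s["grip_width"]*1e3,1),"g",round(float(s["grasp_force"]),1)); return s
E
python3 - <<'E'
from h import *
st()
c=pickle.load(open("top.pkl","rb"))
for u in [(231.3,232.7),(194.7,235.5),(215.1,252.4),(238.8,269.5),(197.2,277)]: print((loc(ray(c,*u,.048))*1e3).round(1))
print("mallet head",(loc(ray(c,462.5,245.6,.06))*1e3).round(1),"grip",(loc(ray(c,462.5,245.6,.06)-np.array([.065,.0002]))*1e3).round(1))
for n,p in(("dish",(184.5,196.3,.014)),("cup",(230.5,179.,.055)),("wash",(458,186,.1)),("green",(266,192,.044))): print(n,(loc(ray(c,*p))*1e3).round())
E
```

```text
t 0.8 loc [-357.6 -363.3] z 230.8 yaw 0.1964 zax [-0.001  0.005 -1.   ] F [ 0.2 -0.2  0.3] w 50.9 g 0.0
[ -7.6 325.1]
[  1.8 425.2]
[-53.6 377.3]
[-110.9  320.8]
[-111.8  435.9]
mallet head [-151.1 -293.5] grip [-214.9 -281.3]
dish [121. 443.]
cup [139. 303.]
wash [   8. -302.]
green [ 89. 213.]
```

step_arm(
  deltas=[
    {"fingers": 0.6,"dp": [0.36,-0.44,0],"delta_rot": [0,0,0]},
    {"fingers": 0.6,"dp": [0.71,-0.86,0],"delta_rot": [0,0,0]},
    {"fingers": 0.6,"dp": [0.71,-0.86,0],"delta_rot": [0,0,0]},
  ],
)

```text
time_s: 1.1
position: [0.3859, -0.3585, 0.2312]
eef_rot: [0.995, 0.098, -0.0, -0.002]
wrist_force: [-0.7, -0.4, -0.8]
grip_width: 0.0513
grasp_force: 0.0
```

step_arm(
  deltas=[
    {"fingers": 0.6,"dp": [0.36,-0.44,0],"delta_rot": [0,0,0]},
    {"fingers": 0.6,"dp": [0.71,-0.86,0],"delta_rot": [0,0,0]},
    {"fingers": 0.6,"dp": [0.71,-0.86,0],"delta_rot": [0,0,0]},
  ],
)

```text
time_s: 1.4
position: [0.4393, -0.2618, 0.2314]
eef_rot: [0.995, 0.098, 0.0, -0.001]
wrist_force: [-0.8, 0.1, -0.1]
grip_width: 0.0512
grasp_force: 0.0
```

step_arm(
  deltas=[
    {"fingers": 0.6,"dp": [0.36,-0.44,0],"delta_rot": [0,0,0]},
    {"fingers": 0.6,"dp": [0.71,-0.86,0],"delta_rot": [0,0,0]},
    {"fingers": 0.6,"dp": [0.71,-0.86,0],"delta_rot": [0,0,0]},
  ],
)

```text
time_s: 1.7
position: [0.4931, -0.1647, 0.2314]
eef_rot: [0.995, 0.098, 0.0, -0.0]
wrist_force: [-0.5, 0.3, 0.5]
grip_width: 0.0512
grasp_force: 0.0
```

step_arm(
  deltas=[
    {"fingers": 0.6,"dp": [0.36,-0.44,0],"delta_rot": [0,0,0]},
    {"fingers": 0.6,"dp": [0.71,-0.86,0],"delta_rot": [0,0,0]},
    {"fingers": 0.6,"dp": [0.71,-0.86,0],"delta_rot": [0,0,0]},
    {"fingers": 0.6,"dp": [0.71,-0.86,0],"delta_rot": [0,0,0]},
    {"fingers": 0.6,"dp": [0.71,-0.86,0],"delta_rot": [0,0,0]},
  ],
)

```text
time_s: 2.2
position: [0.5446, -0.0708, 0.2311]
eef_rot: [0.995, 0.095, -0.0, 0.001]
wrist_force: [-0.2, 0.4, -0.7]
grip_width: 0.0508
grasp_force: 0.0
```

```bash
python3 -c "
from h import *
st()"
```

```text
t 2.2 loc [-76.2 -25.6] z 231.1 yaw 0.1913 zax [-0.001 -0.001 -1.   ] F [-0.2  0.4 -0.7] w 50.8 g 0.0
```

step_arm(
  deltas=[
    {"fingers": 0.6,"dp": [0.04,-0.07,0.4],"delta_rot": [0,0,0]},
    {"fingers": 0.6,"dp": [0.04,-0.07,0.8],"delta_rot": [0,0,0]},
    {"fingers": 0.6,"dp": [0.04,-0.07,1],"delta_rot": [0,0,0]},
    {"fingers": 0.6,"dp": [0.04,-0.07,1],"delta_rot": [0,0,0]},
  ],
)

```text
time_s: 2.6
position: [0.5446, -0.0632, 0.1285]
eef_rot: [0.996, 0.094, -0.003, -0.001]
wrist_force: [-0.2, -0.3, -0.7]
grip_width: 0.0511
grasp_force: 0.0
```

step_arm(
  deltas=[
    {"fingers": 0.6,"dp": [0,0,0.2],"delta_rot": [0,0,0]},
    {"fingers": 0.6,"dp": [0,0,0.42],"delta_rot": [0,0,0]},
    {"fingers": 0.6,"dp": [0,0,0.42],"delta_rot": [0,0,0]},
    {"fingers": 0,"dp": [0,0,0.42],"delta_rot": [0,0,0]},
    {"fingers": 0,"dp": [0,0,0.42],"delta_rot": [0,0,0]},
    {"fingers": 0,"dp": [0,0,0.42],"delta_rot": [0,0,0]},
    {"fingers": 0,"dp": [0,0,0.42],"delta_rot": [0,0,0]},
    {"fingers": 0,"dp": [0,0,0.42],"delta_rot": [0,0,0]},
  ],
)

```text
time_s: 3.4
position: [0.5485, -0.0621, 0.0911]
eef_rot: [0.995, 0.096, 0.001, 0.001]
wrist_force: [-1.4, -1.5, 6.6]
grip_width: 0.0194
grasp_force: 40.2
```

```bash
python3 -c "
from h import *
st()"
```

```text
t 3.4 loc [-70.8 -17.8] z 91.1 yaw 0.1917 zax [ 0.003 -0.001 -1.   ] F [-1.4 -1.5  6.6] w 19.4 g 40.2
```

step_arm(
  deltas=[
    {"fingers": 0,"dp": [0,-0.1,-0.03],"delta_rot": [0,0,0]},
    {"fingers": 0,"dp": [0,-0.2,-0.03],"delta_rot": [0,0,0]},
    {"fingers": 0,"dp": [0,-0.3,-0.03],"delta_rot": [0,0,0]},
    {"fingers": 0,"dp": [0,-0.38,-0.03],"delta_rot": [0,0,0]},
    {"fingers": 0,"dp": [0,-0.43,-0.03],"delta_rot": [0,0,0]},
    {"fingers": 0,"dp": [0,-0.45,-0.03],"delta_rot": [0,0,0]},
    {"fingers": 0,"dp": [0,-0.47,-0.03],"delta_rot": [0,0,0]},
    {"fingers": 0,"dp": [0,-0.47,-0.03],"delta_rot": [0,0,0]},
  ],
)

```text
time_s: 4.2
position: [0.5399, -0.0179, 0.0913]
eef_rot: [0.995, 0.097, 0.001, 0.003]
wrist_force: [3.2, -11.8, -16.6]
grip_width: 0.0195
grasp_force: 42.4
```

```bash
python3 -c "
from h import *
st()"
```

```text
t 4.2 loc [-70.8  27.2] z 91.3 yaw 0.1938 zax [ 0.002 -0.005 -1.   ] F [  3.2 -11.8 -16.6] w 19.5 g 42.4
```

step_arm(
  deltas=[
    {"fingers": 0,"dp": [0,-0.03,0.02],"delta_rot": [0,0,0]},
    {"fingers": 0,"dp": [0,-0.03,0.02],"delta_rot": [0,0,0]},
    {"fingers": 0,"dp": [0,0,0.02],"delta_rot": [0,0,0]},
    {"fingers": 0.6,"dp": [0,0.01,0.02],"delta_rot": [0,0,0]},
    {"fingers": 0.6,"dp": [0,0.01,0.02],"delta_rot": [0,0,0]},
    {"fingers": 0.6,"dp": [0,0.01,0.02],"delta_rot": [0,0,0]},
    {"fingers": 0.6,"dp": [0,0,-0.3],"delta_rot": [0,0,0]},
    {"fingers": 0.6,"dp": [0,0,-0.7],"delta_rot": [0,0,0]},
    {"fingers": 0.6,"dp": [0,0,-0.9],"delta_rot": [0,0,0]},
  ],
)

```text
time_s: 5.1
position: [0.5396, -0.0148, 0.1852]
eef_rot: [0.995, 0.096, 0.002, 0.0]
wrist_force: [0.3, -0.5, 0.2]
grip_width: 0.0511
grasp_force: 0.0
```

step_arm(
  deltas=[
    {"fingers": 0.6,"dp": [-0.18,0.39,0],"delta_rot": [0,0,0]},
    {"fingers": 0.6,"dp": [-0.36,0.77,0],"delta_rot": [0,0,0]},
    {"fingers": 0.6,"dp": [-0.36,0.77,0],"delta_rot": [0,0,0]},
  ],
)

```text
time_s: 5.4
position: [0.5175, -0.101, 0.1829]
eef_rot: [0.996, 0.094, 0.0, 0.001]
wrist_force: [-0.3, 0.6, -0.4]
grip_width: 0.0515
grasp_force: 0.0
```

step_arm(
  deltas=[
    {"fingers": 0.6,"dp": [-0.18,0.39,0],"delta_rot": [0,0,0]},
    {"fingers": 0.6,"dp": [-0.36,0.77,0],"delta_rot": [0,0,0]},
    {"fingers": 0.6,"dp": [-0.36,0.77,0],"delta_rot": [0,0,0]},
  ],
)

```text
time_s: 5.7
position: [0.4972, -0.1836, 0.1825]
eef_rot: [0.996, 0.094, 0.0, 0.001]
wrist_force: [-0.3, 0.5, 0.2]
grip_width: 0.0513
grasp_force: 0.0
```

step_arm(
  deltas=[
    {"fingers": 0.6,"dp": [-0.18,0.39,0],"delta_rot": [0,0,0]},
    {"fingers": 0.6,"dp": [-0.36,0.77,0],"delta_rot": [0,0,0]},
    {"fingers": 0.6,"dp": [-0.36,0.77,0],"delta_rot": [0,0,0]},
  ],
)

```text
time_s: 6.0
position: [0.4768, -0.2661, 0.1825]
eef_rot: [0.996, 0.094, 0.001, 0.001]
wrist_force: [0.3, 0.3, 0.5]
grip_width: 0.0513
grasp_force: 0.0
```

step_arm(
  deltas=[
    {"fingers": 0.6,"dp": [-0.18,0.39,0],"delta_rot": [0,0,0.06]},
    {"fingers": 0.6,"dp": [-0.36,0.77,0],"delta_rot": [0,0,0.125]},
    {"fingers": 0.6,"dp": [-0.36,0.77,0],"delta_rot": [0,0,0.125]},
    {"fingers": 0.6,"dp": [-0.36,0.77,0],"delta_rot": [0,0,0.125]},
    {"fingers": 0.6,"dp": [-0.36,0.77,0],"delta_rot": [0,0,0.125]},
  ],
)

```text
time_s: 6.5
position: [0.456, -0.3427, 0.182]
eef_rot: [1.0, 0.003, -0.0, -0.001]
wrist_force: [-0.3, -0.2, -0.7]
grip_width: 0.0515
grasp_force: 0.0
```

```bash
python3 -c "
from h import *
s=st()
print(move([.457,-.348,.03]))
c=capture('top'); pickle.dump(c,open('top1.pkl','wb')); crop(c,280,150,520,330,3,'m1')"
```

```text
t 6.5 loc [-215.  -275.7] z 182.0 yaw 0.0057 zax [-0.001  0.002 -1.   ] F [-0.3 -0.2 -0.7] w 51.5 g 0.0
[0.011 0.056 1.52 ]
```

View pics/m1.png

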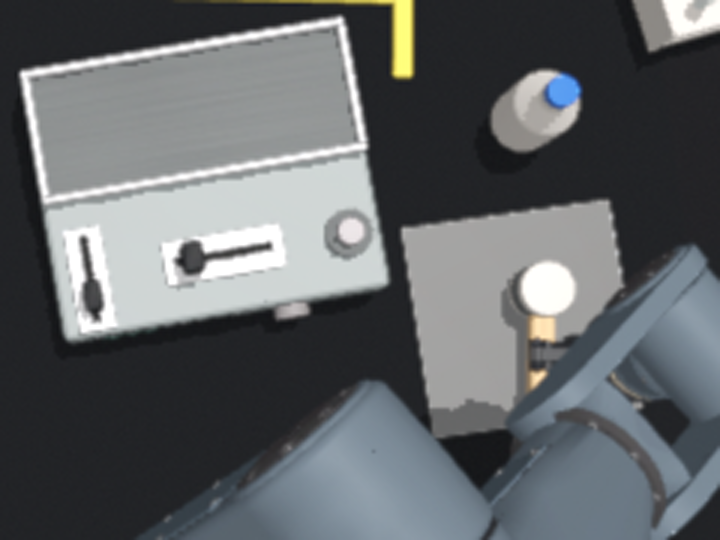

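The crop (3x, origin 280,150) shows the lock grip at the left end of its track at (190,258) and the mallet head at (547,288). The open gripper is straddling the handle at (545,355).

step_arm(
  deltas=[
    {"fingers": 0.6,"dp": [0.01,0.035,0.3],"delta_rot": [0,0,0]},
    {"fingers": 0.6,"dp": [0.01,0.035,0.7],"delta_rot": [0,0,0]},
    {"fingers": 0.6,"dp": [0.01,0.035,1],"delta_rot": [0,0,0]},
    {"fingers": 0.6,"dp": [0.01,0.035,1],"delta_rot": [0,0,0]},
  ],
)

```text
time_s: 6.95
position: [0.4549, -0.3445, 0.0787]
eef_rot: [1.0, 0.003, -0.003, -0.004]
wrist_force: [-0.4, 0.7, -0.1]
grip_width: 0.0513
grasp_force: 0.0
```

step_arm(
  deltas=[
    {"fingers": 0.6,"dp": [0,0,0.3],"delta_rot": [0,0,0]},
    {"fingers": 0.6,"dp": [0,0,0.5],"delta_rot": [0,0,0]},
    {"fingers": 0.6,"dp": [0,0,0.68],"delta_rot": [0,0,0]},
    {"fingers": 0.6,"dp": [0,0,0.68],"delta_rot": [0,0,0]},
    {"fingers": 0,"dp": [0,0,0.68],"delta_rot": [0,0,0]},
    {"fingers": 0,"dp": [0,0,0.68],"delta_rot": [0,0,0]},
    {"fingers": 0,"dp": [0,0,0.68],"delta_rot": [0,0,0]},
    {"fingers": 0,"dp": [0,0,0.68],"delta_rot": [0,0,0]},
    {"fingers": 0,"dp": [0,0,0.68],"delta_rot": [0,0,0]},
    {"fingers": 0,"dp": [0,0,0.68],"delta_rot": [0,0,0]},
  ],
  force=120,
)

```text
time_s: 7.95
position: [0.4574, -0.3489, 0.0159]
eef_rot: [1.0, 0.002, 0.001, 0.001]
wrist_force: [-1.0, 2.1, 7.8]
grip_width: 0.0202
grasp_force: 117.0
```

```bash
python3 -c "
from h import *
s=st();print(s['position'])
print('pin',S(-.072,-.12))"
```

```text
t 7.95 loc [-214.8 -282. ] z 15.9 yaw 0.0037 zax [ 0.002 -0.001 -1.   ] F [-1.   2.1  7.8] w 20.2 g 117.0
[ 0.45736846 -0.34888522  0.01593081]
pin [ 0.56675255 -0.16263108]
```

step_arm(
  deltas=[
    {"fingers": 0,"dp": [0,0,-0.1],"delta_rot": [0,0,0]},
    {"fingers": 0,"dp": [0,0,-0.3],"delta_rot": [0,0,0]},
    {"fingers": 0,"dp": [0,0,-0.5],"delta_rot": [0,0,0]},
    {"fingers": 0,"dp": [0,0,-0.75],"delta_rot": [0,0,0]},
    {"fingers": 0,"dp": [0,0,-1],"delta_rot": [0,0,0]},
    {"fingers": 0,"dp": [0,0,-1],"delta_rot": [0,0,0]},
  ],
)

```text
time_s: 8.55
position: [0.4584, -0.3506, 0.1177]
eef_rot: [1.0, 0.002, 0.002, 0.003]
wrist_force: [0.3, -0.8, -2.3]
grip_width: 0.0204
grasp_force: 117.0
```

step_arm(
  deltas=[
    {"fingers": 0,"dp": [0,0,-0.25],"delta_rot": [0,0,0]},
    {"fingers": 0,"dp": [0,0,-0.4],"delta_rot": [0,0,0]},
    {"fingers": 0,"dp": [0.1,-0.3,-0.4],"delta_rot": [0,0,0]},
    {"fingers": 0,"dp": [0.15,-0.6,-0.4],"delta_rot": [0,0,0]},
    {"fingers": 0,"dp": [0.22,-0.92,-0.4],"delta_rot": [0,0,0]},
    {"fingers": 0,"dp": [0.22,-0.92,-0.4],"delta_rot": [0,0,0]},
  ],
)

```text
time_s: 9.15
position: [0.4768, -0.2515, 0.1527]
eef_rot: [1.0, 0.004, -0.002, -0.003]
wrist_force: [-0.6, -0.8, -4.1]
grip_width: 0.0199
grasp_force: 117.5
```

step_arm(
  deltas=[
    {"fingers": 0,"dp": [0.1,-0.3,0],"delta_rot": [0,0,0]},
    {"fingers": 0,"dp": [0.15,-0.6,0],"delta_rot": [0,0,0]},
    {"fingers": 0,"dp": [0.22,-0.8,0],"delta_rot": [0,0,0]},
    {"fingers": 0,"dp": [0.22,-0.9,0],"delta_rot": [0,0,0]},
    {"fingers": 0,"dp": [0.22,-0.92,0],"delta_rot": [0,0,0]},
    {"fingers": 0,"dp": [0.22,-0.92,0],"delta_rot": [0,0,0]},
  ],
)

```text
time_s: 9.75
position: [0.4998, -0.165, 0.154]
eef_rot: [1.0, 0.002, -0.0, 0.0]
wrist_force: [-0.4, 0.5, -2.2]
grip_width: 0.0199
grasp_force: 117.6
```

```bash
python3 -c "
from h import *
s=st();print(s['position'])
c=capture('top'); pickle.dump(c,open('top2.pkl','wb'))
for a,ce,b,l in blobs(jars(c),150,450):
  if 300<ce[0]<480 and ce[1]>200: print(a,ce,b,ray(c,*ce,s['position'][2]-.0159+.06))
c=capture('side'); crop(c,280,80,480,230,4,'s2')"
```

```text
t 9.75 loc [-138.2 -109.6] z 154.0 yaw 0.0039 zax [-0.001 -0.    -1.   ] F [-0.4  0.5 -2.2] w 19.9 g 117.6
[ 0.49980964 -0.165038    0.15395108]
```

View pics/s2.png

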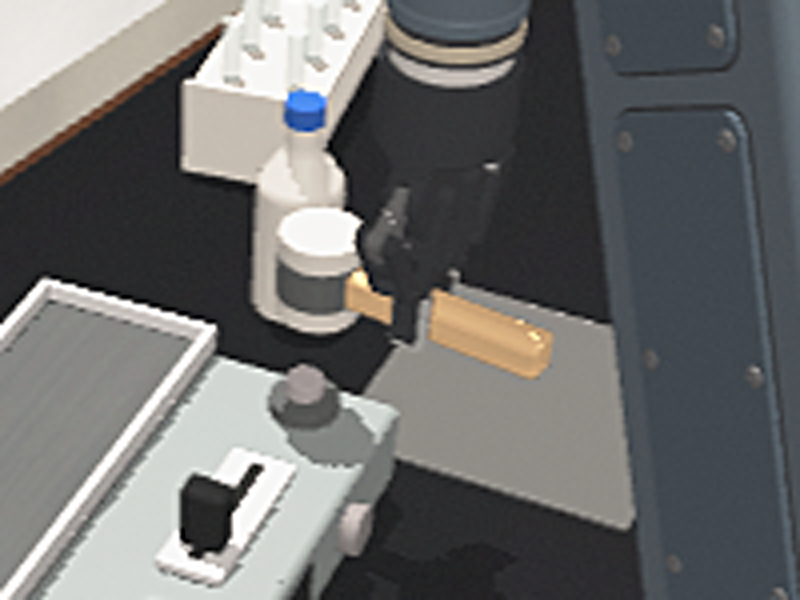

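The side crop (4x, origin 280,80) shows the mallet level in the gripper with its head top at about (319,232). The pin is up at (306,383), and the lock grip is at the end of its slot.

```bash
python3 -c "
from h import *
c=capture('side')
print('head',ray(c,280+319/4,80+232/4,.198)); print('pin',ray(c,280+306/4,80+376/4,.094),S(-.072,-.12))
m=pickle.load(open('top2.pkl','rb')); print('topview pred px',proj(m,[.565,-.164,.198]))
crop(m,330,170,470,280,5,'m2')"
```

```text
head [ 0.56800482 -0.16156682]
pin [ 0.57079555 -0.16254279] [ 0.56675255 -0.16263108]
topview pred px [402.9677039  223.11354549]
```

View pics/m2.png

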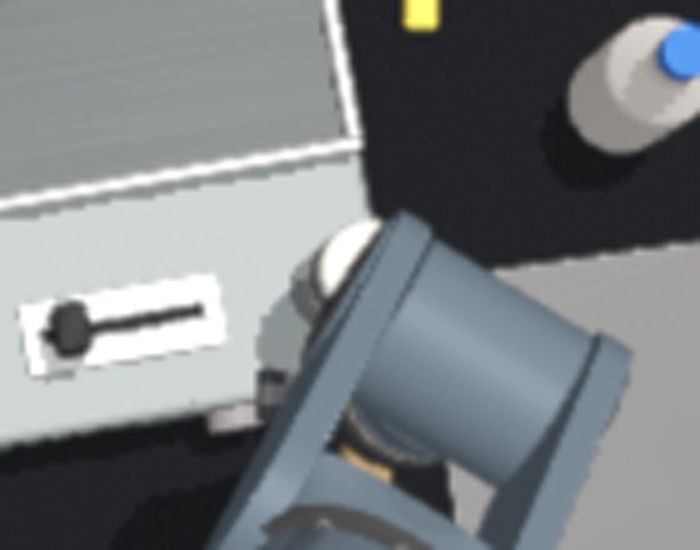

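The top crop shows the mallet head at about (350,265), right above the pin. I'll press down.

step_arm(
  deltas=[
    {"fingers": 0,"dp": [0.02,0,0.2],"delta_rot": [0,0,0]},
    {"fingers": 0,"dp": [0.02,0,0.4],"delta_rot": [0,0,0]},
    {"fingers": 0,"dp": [0.02,0,0.46],"delta_rot": [0,0,0]},
    {"fingers": 0,"dp": [0.02,0,0.5],"delta_rot": [0,0,0]},
    {"fingers": 0,"dp": [0.02,0,0.54],"delta_rot": [0,0,0]},
    {"fingers": 0,"dp": [0.02,0,0.58],"delta_rot": [0,0,0]},
    {"fingers": 0,"dp": [0.02,0,0.61],"delta_rot": [0,0,0]},
    {"fingers": 0,"dp": [0.02,0,0.61],"delta_rot": [0,0,0]},
  ],
)

```text
time_s: 10.7
position: [0.5022, -0.1649, 0.0939]
eef_rot: [1.0, 0.002, 0.0, 0.0]
wrist_force: [-4.9, -0.7, 5.7]
grip_width: 0.0204
grasp_force: 119.2
```

```bash
python3 -c "
from h import *
s=st();print(s['position'],s['wrist_torque'])
c=capture('side'); crop(c,280,80,480,230,4,'s3')"
```

```text
t 10.7 loc [-135.9 -110. ] z 93.9 yaw 0.0038 zax [ 0.001 -0.001 -1.   ] F [-4.9 -0.7  5.7] w 20.4 g 119.2
[ 0.50215677 -0.16494851  0.09385909] [-0.19692783  0.52633352 -0.03034044]
```

View pics/s3.png

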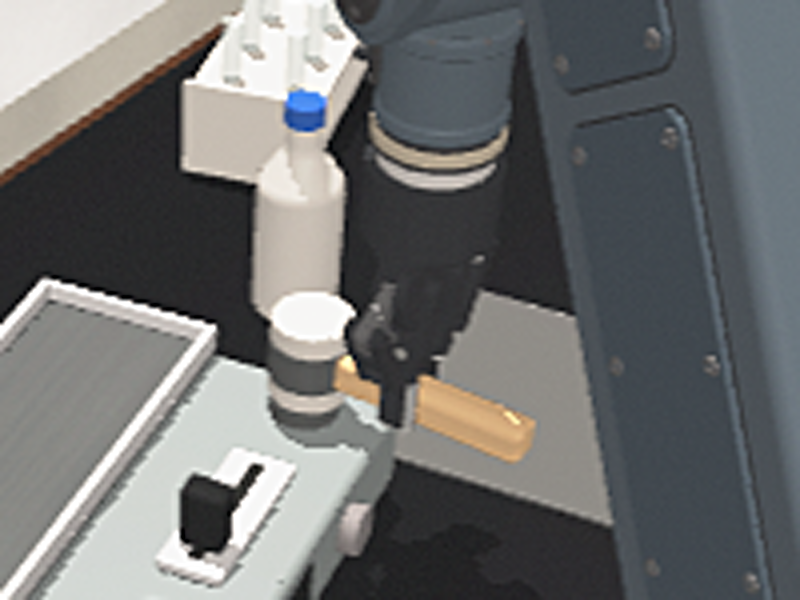

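The head sits on the pin, but the force is only about the level needed to move it, so I'll press further until it rises.

step_arm(
  deltas=[
    {"fingers": 0,"dp": [0,0,0.015],"delta_rot": [0,0,0]},
    {"fingers": 0,"dp": [0,0,0.03],"delta_rot": [0,0,0]},
    {"fingers": 0,"dp": [0,0,0.03],"delta_rot": [0,0,0]},
  ],
)

```text
time_s: 11.05
position: [0.5022, -0.1648, 0.0925]
eef_rot: [1.0, 0.002, 0.001, 0.001]
wrist_force: [-9.1, 1.0, 17.3]
grip_width: 0.0203
grasp_force: 120.6
```

```bash
python3 -c "
from h import *
s=st();print(s['wrist_torque'])
"
```

```text
t 11.05 loc [-135.8 -109.8] z 92.5 yaw 0.0043 zax [ 0.002 -0.001 -1.   ] F [-9.1  1.  17.3] w 20.3 g 120.6
[0.20207419 0.48584989 0.08742944]
```

step_arm(
  deltas=[
    {"fingers": 0,"dp": [0,0,0.01],"delta_rot": [0,0,0]},
    {"fingers": 0,"dp": [0,0,0.015],"delta_rot": [0,0,0]},
    {"fingers": 0,"dp": [0,0,-0.1],"delta_rot": [0,0,0]},
    {"fingers": 0,"dp": [0,0,-0.35],"delta_rot": [0,0,0]},
    {"fingers": 0,"dp": [0,0,-0.6],"delta_rot": [0,0,0]},
    {"fingers": 0,"dp": [-0.1,0.3,-0.6],"delta_rot": [0,0,0]},
    {"fingers": 0,"dp": [-0.15,0.6,-0.6],"delta_rot": [0,0,0]},
    {"fingers": 0,"dp": [-0.22,0.92,-0.6],"delta_rot": [0,0,0]},
    {"fingers": 0,"dp": [-0.22,0.92,-0.6],"delta_rot": [0,0,0]},
  ],
)

```text
time_s: 11.95
position: [0.4817, -0.2614, 0.1506]
eef_rot: [1.0, 0.0, 0.002, 0.002]
wrist_force: [0.4, 0.2, -2.2]
grip_width: 0.0201
grasp_force: 118.1
```

```bash
python3 -c "
from h import *
s=st();print(s['position'])
c=capture('side'); crop(c,300,80,500,230,4,'s4')
p0=np.append(S(-.072,-.12),.094)
for z in(.094,.082):
  print((proj(c,[p0[0],p0[1],z])-[300,80])*4)
"
```

```text
t 11.95 loc [-174.3 -200.8] z 150.6 yaw 0.0 zax [ 0.004 -0.004 -1.   ] F [ 0.4  0.2 -2.2] w 20.1 g 118.1
[ 0.48174143 -0.26143329  0.15057155]
[231.68025965 378.36415776]
[230.57953654 394.17905996]
```

View pics/s4.png

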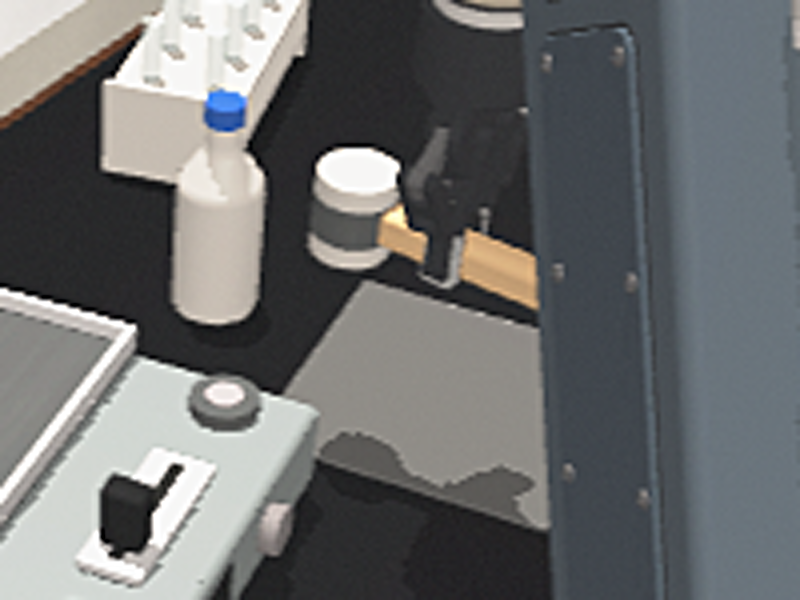

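The pin head is down at (224,393), where a fully driven pin should appear. I'll take the mallet back to its spot.

step_arm(
  deltas=[
    {"fingers": 0,"dp": [-0.1,0.3,0],"delta_rot": [0,0,0]},
    {"fingers": 0,"dp": [-0.2,0.6,0],"delta_rot": [0,0,0]},
    {"fingers": 0,"dp": [-0.23,0.86,0],"delta_rot": [0,0,0]},
    {"fingers": 0,"dp": [-0.23,0.86,0.2],"delta_rot": [0,0,0]},
    {"fingers": 0,"dp": [-0.23,0.86,0.5],"delta_rot": [0,0,0]},
    {"fingers": 0,"dp": [-0.23,0.86,0.8],"delta_rot": [0,0,0]},
    {"fingers": 0,"dp": [-0.23,0.86,1],"delta_rot": [0,0,0]},
    {"fingers": 0,"dp": [-0.23,0.86,1],"delta_rot": [0,0,0]},
  ],
)

```text
time_s: 12.8
position: [0.4566, -0.34, 0.0472]
eef_rot: [1.0, 0.002, -0.002, -0.003]
wrist_force: [1.0, 0.2, -2.8]
grip_width: 0.02
grasp_force: 118.2
```

```bash
python3 -c "
from h import *
s=st();print(s['position'],move([.4574,-.3489,.017]))
"
```

```text
t 12.8 loc [-213.9 -273.1] z 47.2 yaw 0.0046 zax [-0.004  0.006 -1.   ] F [ 1.   0.2 -2.8] w 20.0 g 118.2
[ 0.45658411 -0.33996222  0.04722214] [0.009 0.091 0.302]
```

step_arm(
  deltas=[
    {"fingers": 0,"dp": [0,0.06,0.1],"delta_rot": [0,0,0]},
    {"fingers": 0,"dp": [0,0.06,0.2],"delta_rot": [0,0,0]},
    {"fingers": 0,"dp": [0,0.06,0.26],"delta_rot": [0,0,0]},
    {"fingers": 0,"dp": [0,0.06,0.28],"delta_rot": [0,0,0]},
    {"fingers": 0,"dp": [0,0.06,0.3],"delta_rot": [0,0,0]},
    {"fingers": 0,"dp": [0,0.06,0.3],"delta_rot": [0,0,0]},
  ],
)

```text
time_s: 13.4
position: [0.4579, -0.3487, 0.0204]
eef_rot: [1.0, 0.002, 0.0, 0.0]
wrist_force: [0.2, -1.1, -3.3]
grip_width: 0.02
grasp_force: 118.3
```

```bash
python3 -c "
from h import *
s=st();print(s['position'],s['wrist_torque'])
"
```

```text
t 13.4 loc [-214.3 -282. ] z 20.4 yaw 0.0038 zax [ 0. -0. -1.] F [ 0.2 -1.1 -3.3] w 20.0 g 118.3
[ 0.45785112 -0.34873273  0.02042907] [-0.04120151  0.16574187  0.03193427]
```

step_arm(
  deltas=[
    {"fingers": 0,"dp": [0,0,0.02],"delta_rot": [0,0,0]},
    {"fingers": 0,"dp": [0,0,0.035],"delta_rot": [0,0,0]},
    {"fingers": 0,"dp": [0,0,0.035],"delta_rot": [0,0,0]},
  ],
)

```text
time_s: 13.7
position: [0.4577, -0.3486, 0.0167]
eef_rot: [1.0, 0.002, -0.0, -0.0]
wrist_force: [-1.0, -0.1, -3.4]
grip_width: 0.02
grasp_force: 118.3
```

```bash
python3 -c "
from h import *
s=st();print(s['position'],s['wrist_torque'])
"
```

```text
t 13.7 loc [-214.4 -281.8] z 16.7 yaw 0.0038 zax [-0.  0. -1.] F [-1.  -0.1 -3.4] w 20.0 g 118.3
[ 0.45774388 -0.34861556  0.0167478 ] [-0.00753547  0.12764268  0.03621182]
```

step_arm(
  deltas=[
    {"fingers": 0,"dp": [0,0,0.008],"delta_rot": [0,0,0]},
    {"fingers": 0,"dp": [0,0,0.012],"delta_rot": [0,0,0]},
    {"fingers": 0.1,"dp": [0,0,0.012],"delta_rot": [0,0,0]},
    {"fingers": 0.4,"dp": [0,0,0.012],"delta_rot": [0,0,0]},
    {"fingers": 0.6,"dp": [0,0,0.012],"delta_rot": [0,0,0]},
    {"fingers": 0.6,"dp": [0,0,0.012],"delta_rot": [0,0,0]},
    {"fingers": 0.6,"dp": [0,0,0.012],"delta_rot": [0,0,0]},
    {"fingers": 0.6,"dp": [0,0,-0.2],"delta_rot": [0,0,0]},
    {"fingers": 0.6,"dp": [0,0,-0.6],"delta_rot": [0,0,0]},
    {"fingers": 0.6,"dp": [0,0,-1],"delta_rot": [0,0,0]},
  ],
)

```text
time_s: 14.7
position: [0.4573, -0.3482, 0.1173]
eef_rot: [1.0, 0.002, -0.001, -0.001]
wrist_force: [-0.3, -1.1, -0.1]
grip_width: 0.0513
grasp_force: 0.0
```

step_arm(
  deltas=[
    {"fingers": 0.6,"dp": [0,0,-0.4],"delta_rot": [0,0,0]},
    {"fingers": 0.6,"dp": [0,0,-0.8],"delta_rot": [0,0,0]},
    {"fingers": 0.6,"dp": [0,0,-0.8],"delta_rot": [0,0,0]},
  ],
)

```text
time_s: 15.0
position: [0.4606, -0.3516, 0.203]
eef_rot: [1.0, 0.002, 0.004, 0.005]
wrist_force: [0.3, -1.7, -0.1]
grip_width: 0.0512
grasp_force: 0.0
```

step_arm(
  deltas=[
    {"fingers": 0.7,"dp": [0,-0.15,0],"delta_rot": [0,0,-0.1]},
    {"fingers": 0.7,"dp": [0,-0.3,0],"delta_rot": [0,0,-0.19]},
    {"fingers": 0.7,"dp": [0,-0.45,0],"delta_rot": [0,0,-0.28]},
    {"fingers": 0.7,"dp": [0,-0.6,0],"delta_rot": [0,0,-0.37]},
    {"fingers": 0.7,"dp": [0,-0.75,0],"delta_rot": [0,0,-0.46]},
    {"fingers": 0.7,"dp": [0,-0.9,0],"delta_rot": [0,0,-0.55]},
    {"fingers": 0.7,"dp": [0,-0.9,0],"delta_rot": [0,0,-0.6]},
    {"fingers": 0.7,"dp": [0,-0.9,0],"delta_rot": [0,0,-0.6]},
  ],
)

```text
time_s: 15.8
position: [0.4571, -0.2579, 0.1963]
eef_rot: [0.899, 0.437, -0.0, -0.001]
wrist_force: [-0.2, 0.3, 0.4]
grip_width: 0.0601
grasp_force: 0.0
```

step_arm(
  deltas=[
    {"fingers": 0.7,"dp": [0.12,-0.09,0],"delta_rot": [0,0,-0.1]},
    {"fingers": 0.7,"dp": [0.24,-0.18,0],"delta_rot": [0,0,-0.19]},
    {"fingers": 0.7,"dp": [0.36,-0.28,0],"delta_rot": [0,0,-0.28]},
    {"fingers": 0.7,"dp": [0.48,-0.37,0],"delta_rot": [0,0,-0.37]},
    {"fingers": 0.7,"dp": [0.6,-0.47,0],"delta_rot": [0,0,-0.46]},
    {"fingers": 0.7,"dp": [0.7,-0.56,0],"delta_rot": [0,0,-0.55]},
    {"fingers": 0.7,"dp": [0.7,-0.56,0],"delta_rot": [0,0,-0.572]},
    {"fingers": 0.7,"dp": [0.7,-0.56,0],"delta_rot": [0,0,-0.572]},
  ],
)

```text
time_s: 16.6
position: [0.4567, -0.1689, 0.1966]
eef_rot: [0.637, 0.771, -0.0, -0.0]
wrist_force: [0.2, 0.7, 0.1]
grip_width: 0.0597
grasp_force: 0.0
```

```bash
python3 -c "
from h import *
s=st();print(s['position'],s['joint_positions'].round(2))
c=capture('side'); crop(c,300,80,500,230,4,'s5')
for n in('top',):
  c=capture(n)
  for a,ce,b,l in blobs(jars(c),150,450): print(a,ce.round(1),'z48',(loc(ray(c,*ce,.048))*1e3).round(1),'z60',ray(c,*ce,.06).round(4))
"
```

```text
t 16.6 loc [-181.3 -105.2] z 196.6 yaw 1.7604 zax [-0.  0. -1.] F [0.2 0.7 0.1] w 59.7 g 0.0
[ 0.45668054 -0.16891318  0.19655137] [-0.58  0.39  1.81 -0.    0.94 -0.77]
226 [230.5 181.4] z48 [133.8 304.8] z60 [0.6858 0.2918]
212 [231.3 232.7] z48 [ -7.5 325.1] z60 [0.5443 0.2849]
213 [194.7 235.5] z48 [  1.7 425.3] z60 [0.5343 0.3843]
268 [463.6 245.3] z48 [-150.4 -299.8] z60 [ 0.5231 -0.351 ]
215 [215.1 252.4] z48 [-53.7 377.2] z60 [0.4894 0.327 ]
218 [238.8 269.5] z48 [-110.8  320.7] z60 [0.4444 0.2611]
220 [197.2 277. ] z48 [-111.8  436. ] z60 [0.4217 0.3732]
```

View pics/s5.png

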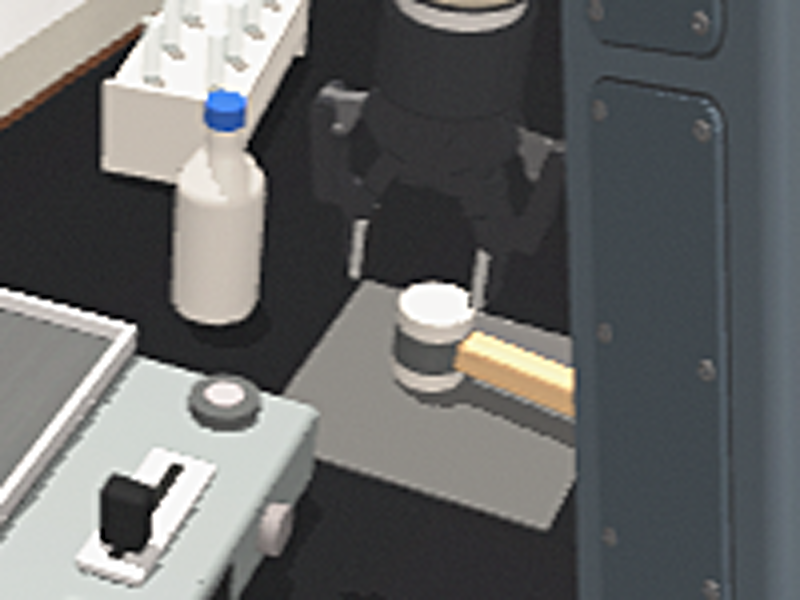

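The crop shows the mallet standing on its head on its mat with the pin down at (224,393). Next I'll confirm the jars in one crop while approaching.

step_arm(
  deltas=[
    {"fingers": 0.8,"dp": [0.43,0.07,0],"delta_rot": [0,0,0]},
    {"fingers": 0.8,"dp": [0.85,0.14,0],"delta_rot": [0,0,0]},
    {"fingers": 0.8,"dp": [0.85,0.14,0],"delta_rot": [0,0,0]},
  ],
)

```text
time_s: 17.0
position: [0.4524, -0.079, 0.1963]
eef_rot: [0.636, 0.772, 0.0, -0.002]
wrist_force: [0.0, -0.3, -0.1]
grip_width: 0.0683
grasp_force: 0.0
```

step_arm(
  deltas=[
    {"fingers": 0.8,"dp": [0.43,0.07,0],"delta_rot": [0,0,0]},
    {"fingers": 0.8,"dp": [0.85,0.14,0],"delta_rot": [0,0,0]},
    {"fingers": 0.8,"dp": [0.85,0.14,0],"delta_rot": [0,0,0]},
  ],
)

```text
time_s: 17.3
position: [0.4509, 0.0063, 0.1966]
eef_rot: [0.635, 0.772, 0.0, -0.001]
wrist_force: [0.2, -0.7, -0.4]
grip_width: 0.0686
grasp_force: 0.0
```

step_arm(
  deltas=[
    {"fingers": 0.8,"dp": [0.43,0.07,0],"delta_rot": [0,0,0]},
    {"fingers": 0.8,"dp": [0.85,0.14,0],"delta_rot": [0,0,0]},
    {"fingers": 0.8,"dp": [0.85,0.14,0],"delta_rot": [0,0,0]},
  ],
)

```text
time_s: 17.6
position: [0.4495, 0.0917, 0.1968]
eef_rot: [0.635, 0.772, 0.0, -0.0]
wrist_force: [-0.2, -1.1, -0.1]
grip_width: 0.0684
grasp_force: 0.0
```

```bash
python3 -c "
from h import *
s=st()
c=capture('side'); crop(c,165,290,365,440,4,'s6')
c=capture('top')
for a,ce,b,l in blobs(jars(c),150,230): print(a,ce.round(1),'z48',(loc(ray(c,*ce,.048))*1e3).round(1))
"
```

```text
t 17.6 loc [-138.7  152. ] z 196.8 yaw 1.7653 zax [ 0.     0.001 -1.   ] F [-0.2 -1.1 -0.1] w 68.4 g 0.0
224 [230.5 181.5] z48 [133.6 304.8]
212 [231.3 232.7] z48 [ -7.5 325.1]
213 [194.7 235.5] z48 [  1.7 425.3]
214 [215.1 252.4] z48 [-53.6 377.3]
218 [238.8 269.5] z48 [-110.8  320.7]
220 [197.2 277. ] z48 [-111.8  436. ]
```

View pics/s6.png

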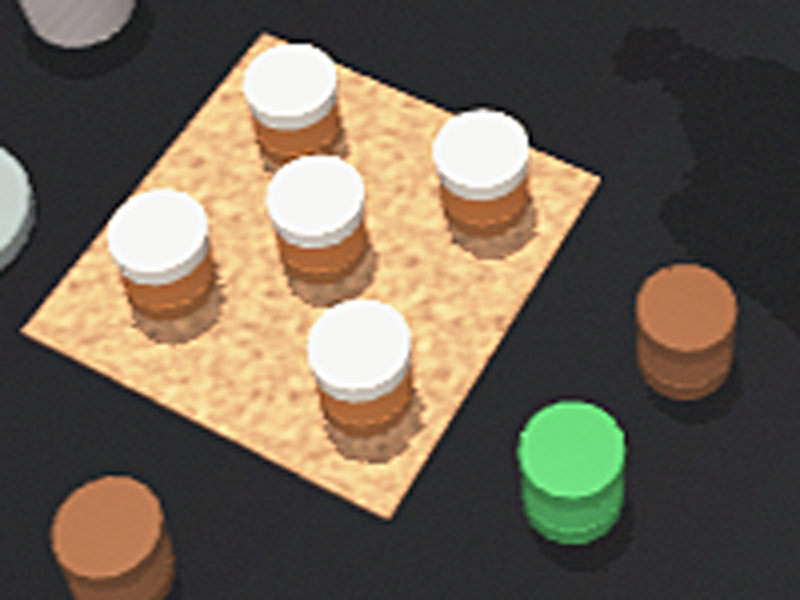

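The crop confirms five white-capped amber jars on the cork, at (290,85), (480,150), (316,200), (160,235) and (360,345). The plain brown ones at (686,320) and (110,530) and the green one at (572,460) are look-alikes and stay. I'll start with the jar nearest the robot, at crop (480,150), top view (239,270).

step_arm(
  deltas=[
    {"fingers": 0.8,"dp": [0.43,0.07,0],"delta_rot": [0,0,0]},
    {"fingers": 0.8,"dp": [0.85,0.14,0],"delta_rot": [0,0,0]},
    {"fingers": 0.8,"dp": [0.85,0.14,0],"delta_rot": [0,0,0]},
  ],
)

```text
time_s: 18.0
position: [0.4481, 0.1769, 0.1969]
eef_rot: [0.636, 0.772, 0.001, 0.0]
wrist_force: [-0.1, -0.7, -0.2]
grip_width: 0.0682
grasp_force: 0.0
```

step_arm(
  deltas=[
    {"fingers": 0.8,"dp": [0.43,0.07,0],"delta_rot": [0,0,0]},
    {"fingers": 0.8,"dp": [0.84,0.14,0],"delta_rot": [0,0,0]},
    {"fingers": 0.8,"dp": [0.84,0.14,0],"delta_rot": [0,0,0]},
    {"fingers": 0.8,"dp": [0.84,0.14,0.3],"delta_rot": [0,0,0]},
    {"fingers": 0.8,"dp": [0.84,0.14,0.6],"delta_rot": [0,0,0]},
    {"fingers": 0.8,"dp": [0.84,0.14,0.8],"delta_rot": [0,0,0]},
    {"fingers": 0.8,"dp": [0.84,0.14,0.8],"delta_rot": [0,0,0]},
    {"fingers": 0.8,"dp": [0.84,0.14,0.8],"delta_rot": [0,0,0]},
  ],
  force=40,
)

```text
time_s: 18.8
position: [0.4459, 0.2587, 0.1169]
eef_rot: [0.637, 0.771, -0.0, 0.0]
wrist_force: [-0.1, 1.6, 0.2]
grip_width: 0.0681
grasp_force: 0.0
```

```bash
python3 -c "
from h import *
st()"
```

```text
t 18.8 loc [-110.4  316.7] z 116.9 yaw 1.7595 zax [-0.    -0.001 -1.   ] F [-0.1  1.6  0.2] w 68.1 g 0.0
```

step_arm(
  deltas=[
    {"fingers": 0.8,"dp": [0.04,0,0.3],"delta_rot": [0,0,0]},
    {"fingers": 0.8,"dp": [0.04,0,0.6],"delta_rot": [0,0,0]},
    {"fingers": 0.8,"dp": [0.04,0,0.85],"delta_rot": [0,0,0]},
    {"fingers": 0.8,"dp": [0.04,0,0.97],"delta_rot": [0,0,0]},
    {"fingers": 0.8,"dp": [0.04,0,0.97],"delta_rot": [0,0,0]},
    {"fingers": 0.3,"dp": [0.04,0,0.97],"delta_rot": [0,0,0]},
    {"fingers": 0.3,"dp": [0.04,0,0.97],"delta_rot": [0,0,0]},
    {"fingers": 0.3,"dp": [0.04,0,0.97],"delta_rot": [0,0,0]},
    {"fingers": 0.3,"dp": [0.04,0,0.97],"delta_rot": [0,0,0]},
  ],
)

```text
time_s: 19.7
position: [0.4457, 0.2648, 0.0215]
eef_rot: [0.636, 0.771, 0.002, 0.001]
wrist_force: [0.7, -2.0, 6.4]
grip_width: 0.0429
grasp_force: 41.0
```

```bash
python3 -c "
from h import *
st()"
```

```text
t 19.7 loc [-109.5  322.6] z 21.5 yaw 1.762 zax [ 0.004  0.001 -1.   ] F [ 0.7 -2.   6.4] w 42.9 g 41.0
```

step_arm(
  deltas=[
    {"fingers": 0.3,"dp": [0,0,-0.1],"delta_rot": [0,0,0]},
    {"fingers": 0.3,"dp": [0,0,-0.3],"delta_rot": [0,0,0]},
    {"fingers": 0.3,"dp": [0,0,-0.6],"delta_rot": [0,0,0]},
    {"fingers": 0.3,"dp": [0,0,-0.9],"delta_rot": [0,0,0]},
  ],
)

```text
time_s: 20.1
position: [0.4434, 0.2643, 0.111]
eef_rot: [0.636, 0.771, -0.001, -0.0]
wrist_force: [0.8, -0.1, -1.0]
grip_width: 0.0427
grasp_force: 40.9
```

step_arm(
  deltas=[
    {"fingers": 0.3,"dp": [0,0,-0.3],"delta_rot": [0,0,0]},
    {"fingers": 0.3,"dp": [0,0,-0.6],"delta_rot": [0,0,0]},
    {"fingers": 0.3,"dp": [-0.2,0.08,-0.8],"delta_rot": [0,0,0]},
    {"fingers": 0.3,"dp": [-0.5,0.2,-0.8],"delta_rot": [0,0,0]},
    {"fingers": 0.3,"dp": [-0.87,0.34,-0.8],"delta_rot": [0,0,0]},
  ],
)

```text
time_s: 20.6
position: [0.4939, 0.1857, 0.1917]
eef_rot: [0.635, 0.772, 0.001, 0.001]
wrist_force: [0.7, 0.0, -0.8]
grip_width: 0.043
grasp_force: 40.9
```

step_arm(
  deltas=[
    {"fingers": 0.3,"dp": [-0.3,0.12,0],"delta_rot": [0,0,0]},
    {"fingers": 0.3,"dp": [-0.6,0.24,0],"delta_rot": [0,0,0]},
    {"fingers": 0.3,"dp": [-0.87,0.34,0],"delta_rot": [0,0,0]},
  ],
)

```text
time_s: 20.9
position: [0.5442, 0.1052, 0.1905]
eef_rot: [0.637, 0.771, 0.0, 0.0]
wrist_force: [0.0, 0.6, -0.5]
grip_width: 0.0428
grasp_force: 40.9
```

step_arm(
  deltas=[
    {"fingers": 0.3,"dp": [-0.3,0.12,0],"delta_rot": [0,0,0]},
    {"fingers": 0.3,"dp": [-0.6,0.24,0],"delta_rot": [0,0,0]},
    {"fingers": 0.3,"dp": [-0.87,0.34,0],"delta_rot": [0,0,0]},
  ],
)

```text
time_s: 21.2
position: [0.5941, 0.0264, 0.1904]
eef_rot: [0.637, 0.771, 0.0, -0.0]
wrist_force: [0.6, 0.2, -1.1]
grip_width: 0.0428
grasp_force: 40.9
```

step_arm(
  deltas=[
    {"fingers": 0.3,"dp": [-0.3,0.12,0],"delta_rot": [0,0,0]},
    {"fingers": 0.3,"dp": [-0.6,0.24,0],"delta_rot": [0,0,0]},
    {"fingers": 0.3,"dp": [-0.87,0.34,0],"delta_rot": [0,0,0]},
  ],
)

```text
time_s: 21.5
position: [0.644, -0.0525, 0.1903]
eef_rot: [0.637, 0.771, -0.0, -0.0]
wrist_force: [0.8, -0.2, -1.4]
grip_width: 0.0427
grasp_force: 40.9
```

step_arm(
  deltas=[
    {"fingers": 0.3,"dp": [-0.3,0.12,0],"delta_rot": [0,0,0]},
    {"fingers": 0.3,"dp": [-0.6,0.24,0],"delta_rot": [0,0,0]},
    {"fingers": 0.3,"dp": [-0.8,0.32,0],"delta_rot": [0,0,0]},
    {"fingers": 0.3,"dp": [-0.87,0.34,0],"delta_rot": [0,0,0]},
    {"fingers": 0.3,"dp": [-0.87,0.34,0],"delta_rot": [0,0,0]},
    {"fingers": 0.3,"dp": [-0.87,0.34,0],"delta_rot": [0,0,0]},
  ],
)

```text
time_s: 22.1
position: [0.6926, -0.1291, 0.1897]
eef_rot: [0.636, 0.771, -0.0, -0.001]
wrist_force: [0.6, 1.2, -1.3]
grip_width: 0.0428
grasp_force: 40.9
```

```bash
python3 -c "
from h import *
st()"
```

```text
t 22.1 loc [  57.9 -111. ] z 189.7 yaw 1.7623 zax [-0.002  0.001 -1.   ] F [ 0.6  1.2 -1.3] w 42.8 g 40.9
```

step_arm(
  deltas=[
    {"fingers": 0.3,"dp": [0,0.02,0.3],"delta_rot": [0,0,0]},
    {"fingers": 0.3,"dp": [0,0.02,0.55],"delta_rot": [0,0,0]},
    {"fingers": 0.3,"dp": [0,0.02,0.75],"delta_rot": [0,0,0]},
    {"fingers": 0.3,"dp": [0,0.02,0.86],"delta_rot": [0,0,0]},
    {"fingers": 0.3,"dp": [0,0.02,0.91],"delta_rot": [0,0,0]},
    {"fingers": 0.3,"dp": [0,0.02,0.91],"delta_rot": [0,0,0]},
  ],
)

```text
time_s: 22.7
position: [0.6956, -0.1293, 0.0991]
eef_rot: [0.636, 0.772, 0.0, -0.0]
wrist_force: [0.7, -0.4, -0.9]
grip_width: 0.0427
grasp_force: 40.8
```

```bash
python3 -c "
from h import *
st()"
```

```text
t 22.7 loc [  60.9 -111.8] z 99.1 yaw 1.7626 zax [-0.  0. -1.] F [ 0.7 -0.4 -0.9] w 42.7 g 40.8
```

step_arm(
  deltas=[
    {"fingers": 0.3,"dp": [0,0,0.015],"delta_rot": [0,0,0]},
    {"fingers": 0.3,"dp": [0,0,0.015],"delta_rot": [0,0,0]},
    {"fingers": 0.6,"dp": [0,0,0.015],"delta_rot": [0,0,0]},
    {"fingers": 0.75,"dp": [0,0,0.015],"delta_rot": [0,0,0]},
    {"fingers": 0.75,"dp": [0,0,0.015],"delta_rot": [0,0,0]},
    {"fingers": 0.75,"dp": [0,0,0.015],"delta_rot": [0,0,0]},
    {"fingers": 0.75,"dp": [0,0,-0.3],"delta_rot": [0,0,0]},
    {"fingers": 0.75,"dp": [0,0,-0.7],"delta_rot": [0,0,0]},
    {"fingers": 0.75,"dp": [0,0,-0.9],"delta_rot": [0,0,0]},
  ],
)

```text
time_s: 23.6
position: [0.6974, -0.1306, 0.1925]
eef_rot: [0.636, 0.771, 0.001, 0.003]
wrist_force: [0.5, -0.3, -0.8]
grip_width: 0.0644
grasp_force: 0.0
```

step_arm(
  deltas=[
    {"fingers": 0.75,"dp": [0.44,-0.07,0],"delta_rot": [0,0,0]},
    {"fingers": 0.75,"dp": [0.87,-0.14,0],"delta_rot": [0,0,0]},
    {"fingers": 0.75,"dp": [0.87,-0.14,0],"delta_rot": [0,0,0]},
  ],
)

```text
time_s: 23.9
position: [0.6626, -0.0419, 0.189]
eef_rot: [0.635, 0.773, -0.0, -0.002]
wrist_force: [0.1, -0.3, -0.4]
grip_width: 0.0641
grasp_force: 0.0
```

step_arm(
  deltas=[
    {"fingers": 0.75,"dp": [0.44,-0.07,0],"delta_rot": [0,0,0]},
    {"fingers": 0.75,"dp": [0.87,-0.14,0],"delta_rot": [0,0,0]},
    {"fingers": 0.75,"dp": [0.87,-0.14,0],"delta_rot": [0,0,0]},
  ],
)

```text
time_s: 24.2
position: [0.6324, 0.0402, 0.1886]
eef_rot: [0.635, 0.773, -0.0, -0.002]
wrist_force: [0.4, 0.8, -0.5]
grip_width: 0.0643
grasp_force: 0.0
```

step_arm(
  deltas=[
    {"fingers": 0.75,"dp": [0.44,-0.07,0],"delta_rot": [0,0,0]},
    {"fingers": 0.75,"dp": [0.87,-0.14,0],"delta_rot": [0,0,0]},
    {"fingers": 0.75,"dp": [0.87,-0.14,0],"delta_rot": [0,0,0]},
  ],
)

```text
time_s: 24.5
position: [0.6027, 0.1221, 0.1887]
eef_rot: [0.635, 0.773, -0.0, -0.001]
wrist_force: [0.4, 0.2, -0.0]
grip_width: 0.0646
grasp_force: 0.0
```

step_arm(
  deltas=[
    {"fingers": 0.75,"dp": [0.44,-0.07,0],"delta_rot": [0,0,0]},
    {"fingers": 0.75,"dp": [0.87,-0.14,0],"delta_rot": [0,0,0]},
    {"fingers": 0.75,"dp": [0.87,-0.14,0],"delta_rot": [0,0,0]},
    {"fingers": 0.75,"dp": [0.87,-0.14,0],"delta_rot": [0,0,0]},
  ],
)

```text
time_s: 24.9
position: [0.5753, 0.2009, 0.1889]
eef_rot: [0.636, 0.772, 0.0, 0.001]
wrist_force: [0.1, -0.9, 0.7]
grip_width: 0.064
grasp_force: 0.0
```

```bash
cat >> h.py <<'E'
def look():
    c=capture('top'); out=[]
    for a,ce,b,l in blobs(jars(c),100,235):
        f=loc(ray(c,*ce,.048))*1e3; g=loc(ray(c,*ce,.124))*1e3
        if 120<abs(g[0]-60)+0 and -60>f[1]: continue
        print(a,ce.round(1),'mat',f.round(1),'plat',g.round(1))
E
python3 -c "
from h import *
st(); look()"
```

```text
t 24.9 loc [  5.6 235.2] z 188.9 yaw 1.7636 zax [ 0.001 -0.001 -1.   ] F [ 0.1 -0.9  0.7] w 64.0 g 0.0
108 [231.7 179.3] mat [139.  300.6] plat [123.4 292.3]
138 [233.8 232.5] mat [ -8.  318.3] plat [-16.8 309.3]
213 [194.7 235.5] mat [  1.7 425.3] plat [ -7.5 411.3]
116 [211.9 252.5] mat [-52.3 386.1] plat [-59.  373.9]
220 [197.2 277. ] mat [-111.8  436. ] plat [-115.7  421.4]
```

step_arm(
  deltas=[
    {"fingers": 0.75,"dp": [0.45,-0.07,0],"delta_rot": [0,0,0]},
    {"fingers": 0.75,"dp": [0.9,-0.13,0],"delta_rot": [0,0,0]},
    {"fingers": 0.75,"dp": [0.9,-0.13,0.1],"delta_rot": [0,0,0]},
    {"fingers": 0.75,"dp": [0.9,-0.13,0.5],"delta_rot": [0,0,0]},
    {"fingers": 0.75,"dp": [0.9,-0.13,0.8],"delta_rot": [0,0,0]},
    {"fingers": 0.75,"dp": [0.9,-0.13,0.8],"delta_rot": [0,0,0]},
    {"fingers": 0.75,"dp": [0.9,-0.13,0.8],"delta_rot": [0,0,0]},
  ],
)

```text
time_s: 25.65
position: [0.5459, 0.2853, 0.1086]
eef_rot: [0.637, 0.771, -0.0, -0.0]
wrist_force: [0.3, 0.2, 0.1]
grip_width: 0.0642
grasp_force: 0.0
```

```bash
python3 -c "
from h import *
st(); look()
c=capture('side');m=jars(c)
for a,ce,b,l in blobs(m,150,1500): print(a,ce.round(),'z48',(loc(ray(c,*ce,.044))*1e3).round(1),'z124',(loc(ray(c,*ce,.12))*1e3).round(1))"
```

```text
t 25.65 loc [ -7.3 323.8] z 108.6 yaw 1.7599 zax [-0.001 -0.001 -1.   ] F [0.3 0.2 0.1] w 64.2 g 0.0
232 [230.6 181.2] mat [134.2 304.5] plat [118.8 296.1]
204 [554. 103.] z48 [-453.8 -777.8] z124 [-450.2 -627.9]
651 [294. 197.] z48 [ 56.4 -29.3] z124 [12.3 50.5]
163 [606. 200.] z48 [-629.5 -348.3] z124 [-609.4 -238.6]
165 [180. 275.] z48 [154.3 299.5] z124 [101.1 348.6]
373 [237. 311.] z48 [ -3.  326.5] z124 [-41.5 373.1]
1178 [150. 342.] z48 [105.  459.8] z124 [ 56.3 493.8]
419 [243. 340.] z48 [-49.6 379.6] z124 [-83.8 421.1]
456 [204. 348.] z48 [  6.4 427.3] z124 [-33.  464.4]
486 [254. 377.] z48 [-107.8  438. ] z124 [-136.6  474.1]
```

step_arm(
  deltas=[
    {"fingers": 0.75,"dp": [0.01,0,0.3],"delta_rot": [0,0,0]},
    {"fingers": 0.75,"dp": [0.01,0,0.6],"delta_rot": [0,0,0]},
    {"fingers": 0.75,"dp": [0.01,0,0.8],"delta_rot": [0,0,0]},
    {"fingers": 0.75,"dp": [0.01,0,0.89],"delta_rot": [0,0,0]},
    {"fingers": 0.75,"dp": [0.01,0,0.89],"delta_rot": [0,0,0]},
    {"fingers": 0.3,"dp": [0.01,0,0.89],"delta_rot": [0,0,0]},
    {"fingers": 0.3,"dp": [0.01,0,0.89],"delta_rot": [0,0,0]},
    {"fingers": 0.3,"dp": [0.01,0,0.89],"delta_rot": [0,0,0]},
    {"fingers": 0.3,"dp": [0.01,0,0.89],"delta_rot": [0,0,0]},
  ],
)

```text
time_s: 26.65
position: [0.5463, 0.2884, 0.0218]
eef_rot: [0.636, 0.771, 0.002, 0.001]
wrist_force: [1.1, 0.0, 5.8]
grip_width: 0.043
grasp_force: 41.2
```

step_arm(
  deltas=[
    {"fingers": 0.3,"dp": [0,0,-0.1],"delta_rot": [0,0,0]},
    {"fingers": 0.3,"dp": [0,0,-0.3],"delta_rot": [0,0,0]},
    {"fingers": 0.3,"dp": [0,0,-0.6],"delta_rot": [0,0,0]},
    {"fingers": 0.3,"dp": [0,0,-0.9],"delta_rot": [0,0,0]},
  ],
)

```text
time_s: 27.05
position: [0.5437, 0.2877, 0.1106]
eef_rot: [0.636, 0.771, -0.001, -0.001]
wrist_force: [0.3, 0.8, -0.3]
grip_width: 0.0425
grasp_force: 40.8
```

step_arm(
  deltas=[
    {"fingers": 0.3,"dp": [0,0,-0.3],"delta_rot": [0,0,0]},
    {"fingers": 0.3,"dp": [0,0,-0.6],"delta_rot": [0,0,0]},
    {"fingers": 0.3,"dp": [-0.2,0.04,-0.8],"delta_rot": [0,0,0]},
    {"fingers": 0.3,"dp": [-0.5,0.1,-0.8],"delta_rot": [0,0,0]},
    {"fingers": 0.3,"dp": [-0.95,0.17,-0.8],"delta_rot": [0,0,0]},
  ],
)

```text
time_s: 27.55
position: [0.579, 0.1989, 0.1916]
eef_rot: [0.635, 0.772, 0.001, 0.0]
wrist_force: [0.7, -0.3, -1.0]
grip_width: 0.043
grasp_force: 40.8
```

step_arm(
  deltas=[
    {"fingers": 0.3,"dp": [-0.35,0.06,0],"delta_rot": [0,0,0]},
    {"fingers": 0.3,"dp": [-0.7,0.12,0],"delta_rot": [0,0,0]},
    {"fingers": 0.3,"dp": [-0.95,0.17,0],"delta_rot": [0,0,0]},
  ],
)

```text
time_s: 27.85
position: [0.6142, 0.1056, 0.1903]
eef_rot: [0.637, 0.771, -0.0, 0.0]
wrist_force: [-0.3, -0.2, -0.6]
grip_width: 0.043
grasp_force: 40.8
```

step_arm(
  deltas=[
    {"fingers": 0.3,"dp": [-0.35,0.06,0],"delta_rot": [0,0,0]},
    {"fingers": 0.3,"dp": [-0.7,0.12,0],"delta_rot": [0,0,0]},
    {"fingers": 0.3,"dp": [-0.95,0.17,0],"delta_rot": [0,0,0]},
  ],
)

```text
time_s: 28.15
position: [0.6489, 0.0156, 0.1902]
eef_rot: [0.637, 0.771, -0.0, 0.0]
wrist_force: [-0.1, -0.9, -1.0]
grip_width: 0.0429
grasp_force: 40.8
```

step_arm(
  deltas=[
    {"fingers": 0.3,"dp": [-0.35,0.06,0],"delta_rot": [0,0,0]},
    {"fingers": 0.3,"dp": [-0.7,0.12,0],"delta_rot": [0,0,0]},
    {"fingers": 0.3,"dp": [-0.9,0.16,0],"delta_rot": [0,0,0]},
    {"fingers": 0.3,"dp": [-0.95,0.17,0],"delta_rot": [0,0,0]},
    {"fingers": 0.3,"dp": [-0.95,0.17,0],"delta_rot": [0,0,0]},
    {"fingers": 0.3,"dp": [-0.95,0.17,0],"delta_rot": [0,0,0]},
  ],
)

```text
time_s: 28.75
position: [0.6826, -0.0705, 0.1896]
eef_rot: [0.636, 0.772, -0.0, -0.001]
wrist_force: [0.0, 0.4, -0.7]
grip_width: 0.0428
grasp_force: 40.8
```

```bash
python3 -c "
from h import *
st()"
```

```text
t 28.75 loc [ 59.3 -51.6] z 189.6 yaw 1.7629 zax [-0.002  0.001 -1.   ] F [ 0.   0.4 -0.7] w 42.8 g 40.8
```

step_arm(
  deltas=[
    {"fingers": 0.3,"dp": [-0.04,0.01,0.3],"delta_rot": [0,0,0]},
    {"fingers": 0.3,"dp": [-0.04,0.01,0.55],"delta_rot": [0,0,0]},
    {"fingers": 0.3,"dp": [-0.04,0.01,0.75],"delta_rot": [0,0,0]},
    {"fingers": 0.3,"dp": [-0.04,0.01,0.86],"delta_rot": [0,0,0]},
    {"fingers": 0.3,"dp": [-0.04,0.01,0.92],"delta_rot": [0,0,0]},
    {"fingers": 0.3,"dp": [-0.04,0.01,0.92],"delta_rot": [0,0,0]},
  ],
)

```text
time_s: 29.35
position: [0.6854, -0.0749, 0.0987]
eef_rot: [0.636, 0.772, 0.0, 0.0]
wrist_force: [-0.4, -0.6, -0.3]
grip_width: 0.0424
grasp_force: 40.7
```

step_arm(
  deltas=[
    {"fingers": 0.3,"dp": [0,0,0],"delta_rot": [0,0,0]},
    {"fingers": 0.6,"dp": [0,0,0],"delta_rot": [0,0,0]},
    {"fingers": 0.75,"dp": [0,0,0],"delta_rot": [0,0,0]},
    {"fingers": 0.75,"dp": [0,0,0],"delta_rot": [0,0,0]},
    {"fingers": 0.75,"dp": [0,0,0],"delta_rot": [0,0,0]},
    {"fingers": 0.75,"dp": [0,0,-0.3],"delta_rot": [0,0,0]},
    {"fingers": 0.75,"dp": [0,0,-0.7],"delta_rot": [0,0,0]},
    {"fingers": 0.75,"dp": [0,0,-0.92],"delta_rot": [0,0,0]},
  ],
)

```text
time_s: 30.15
position: [0.6867, -0.0764, 0.1929]
eef_rot: [0.636, 0.771, 0.001, 0.002]
wrist_force: [1.3, -0.4, 1.2]
grip_width: 0.0642
grasp_force: 0.0
```

step_arm(
  deltas=[
    {"fingers": 0.75,"dp": [0.44,-0.11,0],"delta_rot": [0,0,0]},
    {"fingers": 0.75,"dp": [0.87,-0.23,0],"delta_rot": [0,0,0]},
    {"fingers": 0.75,"dp": [0.87,-0.23,0],"delta_rot": [0,0,0]},
  ],
)

```text
time_s: 30.45
position: [0.6425, 0.0101, 0.1899]
eef_rot: [0.635, 0.773, -0.0, -0.003]
wrist_force: [-0.4, -0.5, -0.3]
grip_width: 0.0641
grasp_force: 0.0
```

step_arm(
  deltas=[
    {"fingers": 0.75,"dp": [0.44,-0.11,0],"delta_rot": [0,0,0]},
    {"fingers": 0.75,"dp": [0.87,-0.23,0],"delta_rot": [0,0,0]},
    {"fingers": 0.75,"dp": [0.87,-0.23,0],"delta_rot": [0,0,0]},
  ],
)

```text
time_s: 30.75
position: [0.6036, 0.0904, 0.1896]
eef_rot: [0.635, 0.773, -0.001, -0.002]
wrist_force: [-1.0, -0.3, -0.5]
grip_width: 0.0643
grasp_force: 0.0
```

step_arm(
  deltas=[
    {"fingers": 0.75,"dp": [0.44,-0.11,0],"delta_rot": [0,0,0]},
    {"fingers": 0.75,"dp": [0.87,-0.23,0],"delta_rot": [0,0,0]},
    {"fingers": 0.75,"dp": [0.87,-0.23,0],"delta_rot": [0,0,0]},
  ],
)

```text
time_s: 31.05
position: [0.5653, 0.1706, 0.1897]
eef_rot: [0.635, 0.773, -0.0, -0.001]
wrist_force: [0.3, -0.9, -0.8]
grip_width: 0.064
grasp_force: 0.0
```

step_arm(
  deltas=[
    {"fingers": 0.75,"dp": [0.44,-0.11,0],"delta_rot": [0,0,0]},
    {"fingers": 0.75,"dp": [0.87,-0.23,0],"delta_rot": [0,0,0]},
    {"fingers": 0.75,"dp": [0.87,-0.23,0],"delta_rot": [0,0,0]},
    {"fingers": 0.75,"dp": [0.87,-0.23,0],"delta_rot": [0,0,0]},
    {"fingers": 0.75,"dp": [0.87,-0.23,0],"delta_rot": [0,0,0]},
  ],
)

```text
time_s: 31.55
position: [0.5302, 0.247, 0.1899]
eef_rot: [0.637, 0.771, 0.0, 0.001]
wrist_force: [1.3, -0.0, -0.1]
grip_width: 0.064
grasp_force: 0.0
```

```bash
cat >> h.py <<'E'
def look2():
    c=capture('side');m=jars(c)
    for a,ce,b,l in blobs(m,150,900):
        f=(loc(ray(c,*ce,.044))*1e3-[4,2]).round(1)
        if abs(f[1]-370)<160: print('side',a,ce.round(),f)
E
python3 -c "
from h import *
st(); look(); look2()"
```

```text
t 31.55 loc [-29.9 289.1] z 189.9 yaw 1.7608 zax [ 0.001 -0.    -1.   ] F [ 1.3 -0.  -0.1] w 64.0 g 0.0
229 [230.6 181.4] mat [133.9 304.5] plat [118.5 296.1]
203 [215.2 252.3] mat [-53.2 377.1] plat [-59.9 365.3]
side 165 [180. 275.] [150.3 297.5]
side 429 [243. 340.] [-52.9 377.2]
side 457 [204. 348.] [  2.4 425.3]
side 496 [254. 377.] [-111.4  436.1]
```

step_arm(
  deltas=[
    {"fingers": 0.75,"dp": [0.45,-0.12,0],"delta_rot": [0,0,0]},
    {"fingers": 0.75,"dp": [0.88,-0.23,0],"delta_rot": [0,0,0]},
    {"fingers": 0.75,"dp": [0.88,-0.23,0.1],"delta_rot": [0,0,0]},
    {"fingers": 0.75,"dp": [0.88,-0.23,0.5],"delta_rot": [0,0,0]},
    {"fingers": 0.75,"dp": [0.88,-0.23,0.8],"delta_rot": [0,0,0]},
    {"fingers": 0.75,"dp": [0.88,-0.23,0.8],"delta_rot": [0,0,0]},
    {"fingers": 0.75,"dp": [0.88,-0.23,0.8],"delta_rot": [0,0,0]},
  ],
)

```text
time_s: 32.35
position: [0.4903, 0.3292, 0.1096]
eef_rot: [0.637, 0.771, -0.0, -0.0]
wrist_force: [0.5, 0.2, 0.4]
grip_width: 0.064
grasp_force: 0.0
```

```bash
python3 -c "
from h import *
st(); look2()"
```

```text
t 32.35 loc [-53.4 377.4] z 109.6 yaw 1.7603 zax [-0.001 -0.001 -1.   ] F [0.5 0.2 0.4] w 64.0 g 0.0
side 165 [180. 275.] [150.3 297.5]
side 429 [243. 340.] [-53.3 377. ]
side 457 [204. 348.] [  2.4 425.3]
side 488 [254. 377.] [-111.9  436. ]
```

step_arm(
  deltas=[
    {"fingers": 0.75,"dp": [0,0,0.3],"delta_rot": [0,0,0]},
    {"fingers": 0.75,"dp": [0,0,0.6],"delta_rot": [0,0,0]},
    {"fingers": 0.75,"dp": [0,0,0.8],"delta_rot": [0,0,0]},
    {"fingers": 0.75,"dp": [0,0,0.9],"delta_rot": [0,0,0]},
    {"fingers": 0.75,"dp": [0,0,0.9],"delta_rot": [0,0,0]},
    {"fingers": 0.3,"dp": [0,0,0.9],"delta_rot": [0,0,0]},
    {"fingers": 0.3,"dp": [0,0,0.9],"delta_rot": [0,0,0]},
    {"fingers": 0.3,"dp": [0,0,0.9],"delta_rot": [0,0,0]},
    {"fingers": 0.3,"dp": [0,0,0.9],"delta_rot": [0,0,0]},
  ],
)

```text
time_s: 33.3
position: [0.4913, 0.3309, 0.0218]
eef_rot: [0.636, 0.771, 0.002, 0.001]
wrist_force: [0.6, -1.4, 6.0]
grip_width: 0.0429
grasp_force: 41.2
```

step_arm(
  deltas=[
    {"fingers": 0.3,"dp": [0,0,-0.1],"delta_rot": [0,0,0]},
    {"fingers": 0.3,"dp": [0,0,-0.3],"delta_rot": [0,0,0]},
    {"fingers": 0.3,"dp": [0,0,-0.6],"delta_rot": [0,0,0]},
    {"fingers": 0.3,"dp": [0,0,-0.9],"delta_rot": [0,0,0]},
  ],
)

```text
time_s: 33.7
position: [0.4886, 0.33, 0.1107]
eef_rot: [0.636, 0.771, -0.001, -0.001]
wrist_force: [0.0, 0.2, -1.7]
grip_width: 0.043
grasp_force: 40.8
```

step_arm(
  deltas=[
    {"fingers": 0.3,"dp": [0,0,-0.3],"delta_rot": [0,0,0]},
    {"fingers": 0.3,"dp": [0,0,-0.6],"delta_rot": [0,0,0]},
    {"fingers": 0.3,"dp": [-0.2,0.06,-0.8],"delta_rot": [0,0,0]},
    {"fingers": 0.3,"dp": [-0.5,0.15,-0.8],"delta_rot": [0,0,0]},
    {"fingers": 0.3,"dp": [-0.95,0.28,-0.8],"delta_rot": [0,0,0]},
  ],
)

```text
time_s: 34.2
position: [0.5344, 0.2432, 0.1915]
eef_rot: [0.635, 0.773, 0.001, 0.0]
wrist_force: [0.0, -0.3, -1.3]
grip_width: 0.043
grasp_force: 40.9
```

step_arm(
  deltas=[
    {"fingers": 0.3,"dp": [-0.35,0.1,0],"delta_rot": [0,0,0]},
    {"fingers": 0.3,"dp": [-0.7,0.2,0],"delta_rot": [0,0,0]},
    {"fingers": 0.3,"dp": [-0.95,0.28,0],"delta_rot": [0,0,0]},
  ],
)

```text
time_s: 34.5
position: [0.5808, 0.1522, 0.1903]
eef_rot: [0.637, 0.771, -0.0, 0.0]
wrist_force: [0.3, 1.2, -1.0]
grip_width: 0.0428
grasp_force: 40.9
```

step_arm(
  deltas=[
    {"fingers": 0.3,"dp": [-0.35,0.1,0],"delta_rot": [0,0,0]},
    {"fingers": 0.3,"dp": [-0.7,0.2,0],"delta_rot": [0,0,0]},
    {"fingers": 0.3,"dp": [-0.95,0.28,0],"delta_rot": [0,0,0]},
  ],
)

```text
time_s: 34.8
position: [0.6264, 0.0643, 0.1902]
eef_rot: [0.637, 0.771, -0.0, 0.0]
wrist_force: [-0.4, 0.4, -1.0]
grip_width: 0.0431
grasp_force: 40.9
```

step_arm(
  deltas=[
    {"fingers": 0.3,"dp": [-0.35,0.1,0],"delta_rot": [0,0,0]},
    {"fingers": 0.3,"dp": [-0.7,0.2,0],"delta_rot": [0,0,0]},
    {"fingers": 0.3,"dp": [-0.9,0.27,0],"delta_rot": [0,0,0]},
    {"fingers": 0.3,"dp": [-0.95,0.28,0],"delta_rot": [0,0,0]},
    {"fingers": 0.3,"dp": [-0.95,0.28,0],"delta_rot": [0,0,0]},
    {"fingers": 0.3,"dp": [-0.95,0.28,0],"delta_rot": [0,0,0]},
    {"fingers": 0.3,"dp": [-0.95,0.28,0],"delta_rot": [0,0,0]},
  ],
)

```text
time_s: 35.5
position: [0.6707, -0.0199, 0.1899]
eef_rot: [0.636, 0.772, -0.0, -0.001]
wrist_force: [-0.5, -0.6, -1.3]
grip_width: 0.0426
grasp_force: 40.9
```

```bash
python3 -c "
from h import *
st()"
```

```text
t 35.5 loc [57.2  0.3] z 189.9 yaw 1.7635 zax [-0.001  0.001 -1.   ] F [-0.5 -0.6 -1.3] w 42.6 g 40.9
```

step_arm(
  deltas=[
    {"fingers": 0.3,"dp": [0,0.02,0.3],"delta_rot": [0,0,0]},
    {"fingers": 0.3,"dp": [0,0.02,0.55],"delta_rot": [0,0,0]},
    {"fingers": 0.3,"dp": [0,0.02,0.75],"delta_rot": [0,0,0]},
    {"fingers": 0.3,"dp": [0,0.02,0.86],"delta_rot": [0,0,0]},
    {"fingers": 0.3,"dp": [0,0.02,0.92],"delta_rot": [0,0,0]},
    {"fingers": 0.3,"dp": [0,0.02,0.92],"delta_rot": [0,0,0]},
  ],
)

```text
time_s: 36.1
position: [0.6738, -0.0205, 0.0986]
eef_rot: [0.636, 0.772, 0.0, 0.0]
wrist_force: [-0.1, 1.0, -1.1]
grip_width: 0.0429
grasp_force: 40.8
```

step_arm(
  deltas=[
    {"fingers": 0.3,"dp": [0,0,0],"delta_rot": [0,0,0]},
    {"fingers": 0.6,"dp": [0,0,0],"delta_rot": [0,0,0]},
    {"fingers": 0.75,"dp": [0,0,0],"delta_rot": [0,0,0]},
    {"fingers": 0.75,"dp": [0,0,0],"delta_rot": [0,0,0]},
    {"fingers": 0.75,"dp": [0,0,0],"delta_rot": [0,0,0]},
    {"fingers": 0.75,"dp": [0,0,-0.3],"delta_rot": [0,0,0]},
    {"fingers": 0.75,"dp": [0,0,-0.7],"delta_rot": [0,0,0]},
    {"fingers": 0.75,"dp": [0,0,-0.92],"delta_rot": [0,0,0]},
  ],
)

```text
time_s: 36.9
position: [0.6751, -0.0215, 0.1929]
eef_rot: [0.636, 0.771, 0.001, 0.002]
wrist_force: [0.8, 0.2, 0.7]
grip_width: 0.0641
grasp_force: 0.0
```

step_arm(
  deltas=[
    {"fingers": 0.75,"dp": [0.43,-0.06,0],"delta_rot": [0,0,0]},
    {"fingers": 0.75,"dp": [0.85,-0.12,0],"delta_rot": [0,0,0]},
    {"fingers": 0.75,"dp": [0.85,-0.12,0],"delta_rot": [0,0,0]},
  ],
)

```text
time_s: 37.2
position: [0.643, 0.0648, 0.19]
eef_rot: [0.635, 0.773, 0.0, -0.002]
wrist_force: [0.2, -0.8, 0.2]
grip_width: 0.0642
grasp_force: 0.0
```

step_arm(
  deltas=[
    {"fingers": 0.75,"dp": [0.43,-0.06,0],"delta_rot": [0,0,0]},
    {"fingers": 0.75,"dp": [0.85,-0.12,0],"delta_rot": [0,0,0]},
    {"fingers": 0.75,"dp": [0.85,-0.12,0],"delta_rot": [0,0,0]},
  ],
)

```text
time_s: 37.5
position: [0.6155, 0.1453, 0.1897]
eef_rot: [0.635, 0.773, -0.0, -0.001]
wrist_force: [0.2, -0.4, 0.4]
grip_width: 0.0641
grasp_force: 0.0
```

step_arm(
  deltas=[
    {"fingers": 0.75,"dp": [0.43,-0.06,0],"delta_rot": [0,0,0]},
    {"fingers": 0.75,"dp": [0.85,-0.12,0],"delta_rot": [0,0,0]},
    {"fingers": 0.75,"dp": [0.85,-0.12,0],"delta_rot": [0,0,0]},
  ],
)

```text
time_s: 37.8
position: [0.5882, 0.2259, 0.1897]
eef_rot: [0.635, 0.773, 0.0, -0.001]
wrist_force: [-0.6, -0.2, -0.0]
grip_width: 0.0643
grasp_force: 0.0
```

step_arm(
  deltas=[
    {"fingers": 0.75,"dp": [0.43,-0.06,0],"delta_rot": [0,0,0]},
    {"fingers": 0.75,"dp": [0.85,-0.12,0],"delta_rot": [0,0,0]},
    {"fingers": 0.75,"dp": [0.85,-0.12,0],"delta_rot": [0,0,0]},
    {"fingers": 0.75,"dp": [0.85,-0.12,0],"delta_rot": [0,0,0]},
    {"fingers": 0.75,"dp": [0.85,-0.12,0],"delta_rot": [0,0,0]},
  ],
)

```text
time_s: 38.3
position: [0.563, 0.302, 0.1898]
eef_rot: [0.637, 0.771, -0.0, 0.0]
wrist_force: [-0.4, 0.4, -0.5]
grip_width: 0.0642
grasp_force: 0.0
```

```bash
python3 -c "
from h import *
st(); look(); look2()"
```

```text
t 38.3 loc [ 12.7 336.8] z 189.8 yaw 1.7607 zax [ 0.001 -0.001 -1.   ] F [-0.4  0.4 -0.5] w 64.2 g 0.0
227 [230.5 181.4] mat [133.8 304.6] plat [118.4 296.2]
214 [194.7 235.5] mat [  1.8 425.3] plat [ -7.4 411.2]
side 165 [180. 275.] [150.3 297.5]
side 456 [204. 348.] [  2.4 425.3]
side 495 [255. 377.] [-112.   435.8]
```

step_arm(
  deltas=[
    {"fingers": 0.75,"dp": [0.45,-0.06,0],"delta_rot": [0,0,0]},
    {"fingers": 0.75,"dp": [0.88,-0.11,0],"delta_rot": [0,0,0]},
    {"fingers": 0.75,"dp": [0.88,-0.11,0.1],"delta_rot": [0,0,0]},
    {"fingers": 0.75,"dp": [0.88,-0.11,0.5],"delta_rot": [0,0,0]},
    {"fingers": 0.75,"dp": [0.88,-0.11,0.8],"delta_rot": [0,0,0]},
    {"fingers": 0.75,"dp": [0.88,-0.11,0.8],"delta_rot": [0,0,0]},
    {"fingers": 0.75,"dp": [0.88,-0.11,0.8],"delta_rot": [0,0,0]},
  ],
)

```text
time_s: 39.1
position: [0.5351, 0.3866, 0.1095]
eef_rot: [0.637, 0.771, -0.001, -0.0]
wrist_force: [-0.2, 1.0, 1.7]
grip_width: 0.0641
grasp_force: 0.0
```

```bash
python3 -c "
from h import *
st(); look2()"
```

```text
t 39.1 loc [  1.5 425.2] z 109.5 yaw 1.7604 zax [-0.001 -0.001 -1.   ] F [-0.2  1.   1.7] w 64.1 g 0.0
side 450 [204. 348.] [  1.9 425.1]
side 489 [254. 377.] [-111.8  435.8]
```

step_arm(
  deltas=[
    {"fingers": 0.75,"dp": [0,0,0.3],"delta_rot": [0,0,0]},
    {"fingers": 0.75,"dp": [0,0,0.6],"delta_rot": [0,0,0]},
    {"fingers": 0.75,"dp": [0,0,0.8],"delta_rot": [0,0,0]},
    {"fingers": 0.75,"dp": [0,0,0.9],"delta_rot": [0,0,0]},
    {"fingers": 0.75,"dp": [0,0,0.9],"delta_rot": [0,0,0]},
    {"fingers": 0.3,"dp": [0,0,0.9],"delta_rot": [0,0,0]},
    {"fingers": 0.3,"dp": [0,0,0.9],"delta_rot": [0,0,0]},
    {"fingers": 0.3,"dp": [0,0,0.9],"delta_rot": [0,0,0]},
    {"fingers": 0.3,"dp": [0,0,0.9],"delta_rot": [0,0,0]},
  ],
)

```text
time_s: 40.05
position: [0.5362, 0.3886, 0.0221]
eef_rot: [0.636, 0.771, 0.002, 0.001]
wrist_force: [1.3, -0.5, 6.0]
grip_width: 0.0427
grasp_force: 41.3
```

step_arm(
  deltas=[
    {"fingers": 0.3,"dp": [0,0,-0.1],"delta_rot": [0,0,0]},
    {"fingers": 0.3,"dp": [0,0,-0.3],"delta_rot": [0,0,0]},
    {"fingers": 0.3,"dp": [0,0,-0.6],"delta_rot": [0,0,0]},
    {"fingers": 0.3,"dp": [0,0,-0.9],"delta_rot": [0,0,0]},
  ],
)

```text
time_s: 40.45
position: [0.5336, 0.3875, 0.1105]
eef_rot: [0.636, 0.771, -0.001, -0.0]
wrist_force: [-0.5, 0.1, -1.8]
grip_width: 0.0431
grasp_force: 40.8
```

step_arm(
  deltas=[
    {"fingers": 0.3,"dp": [0,0,-0.3],"delta_rot": [0,0,0]},
    {"fingers": 0.3,"dp": [0,0,-0.6],"delta_rot": [0,0,0]},
    {"fingers": 0.3,"dp": [-0.2,0.03,-0.8],"delta_rot": [0,0,0]},
    {"fingers": 0.3,"dp": [-0.5,0.08,-0.8],"delta_rot": [0,0,0]},
    {"fingers": 0.3,"dp": [-0.93,0.15,-0.8],"delta_rot": [0,0,0]},
  ],
)

```text
time_s: 40.95
position: [0.5664, 0.3003, 0.1916]
eef_rot: [0.635, 0.772, 0.001, 0.0]
wrist_force: [0.8, 0.0, -1.1]
grip_width: 0.0428
grasp_force: 40.8
```

step_arm(
  deltas=[
    {"fingers": 0.3,"dp": [-0.35,0.05,0],"delta_rot": [0,0,0]},
    {"fingers": 0.3,"dp": [-0.7,0.11,0],"delta_rot": [0,0,0]},
    {"fingers": 0.3,"dp": [-0.93,0.15,0],"delta_rot": [0,0,0]},
  ],
)

```text
time_s: 41.25
position: [0.5995, 0.2085, 0.1903]
eef_rot: [0.637, 0.771, -0.0, 0.0]
wrist_force: [-0.8, -0.5, -1.2]
grip_width: 0.043
grasp_force: 40.8
```

step_arm(
  deltas=[
    {"fingers": 0.3,"dp": [-0.35,0.05,0],"delta_rot": [0,0,0]},
    {"fingers": 0.3,"dp": [-0.7,0.11,0],"delta_rot": [0,0,0]},
    {"fingers": 0.3,"dp": [-0.93,0.15,0],"delta_rot": [0,0,0]},
  ],
)

```text
time_s: 41.55
position: [0.6319, 0.1201, 0.1902]
eef_rot: [0.637, 0.771, -0.0, 0.0]
wrist_force: [0.4, 0.1, -1.0]
grip_width: 0.0432
grasp_force: 40.8
```

step_arm(
  deltas=[
    {"fingers": 0.3,"dp": [-0.35,0.05,0],"delta_rot": [0,0,0]},
    {"fingers": 0.3,"dp": [-0.7,0.11,0],"delta_rot": [0,0,0]},
    {"fingers": 0.3,"dp": [-0.85,0.14,0],"delta_rot": [0,0,0]},
    {"fingers": 0.3,"dp": [-0.91,0.15,0],"delta_rot": [0,0,0]},
    {"fingers": 0.3,"dp": [-0.91,0.15,0],"delta_rot": [0,0,0]},
    {"fingers": 0.3,"dp": [-0.91,0.15,0],"delta_rot": [0,0,0]},
    {"fingers": 0.3,"dp": [-0.91,0.15,0],"delta_rot": [0,0,0]},
  ],
)

```text
time_s: 42.25
position: [0.6629, 0.0376, 0.1898]
eef_rot: [0.636, 0.772, -0.0, -0.0]
wrist_force: [0.1, 0.6, -0.4]
grip_width: 0.0432
grasp_force: 40.8
```

```bash
python3 -c "
from h import *
st()"
```

```text
t 42.25 loc [60.5 58.3] z 189.8 yaw 1.7636 zax [-0.001  0.001 -1.   ] F [ 0.1  0.6 -0.4] w 43.2 g 40.8
```

step_arm(
  deltas=[
    {"fingers": 0.3,"dp": [-0.02,0,0.3],"delta_rot": [0,0,0]},
    {"fingers": 0.3,"dp": [-0.02,0,0.55],"delta_rot": [0,0,0]},
    {"fingers": 0.3,"dp": [-0.02,0,0.75],"delta_rot": [0,0,0]},
    {"fingers": 0.3,"dp": [-0.02,0,0.86],"delta_rot": [0,0,0]},
    {"fingers": 0.3,"dp": [-0.02,0,0.92],"delta_rot": [0,0,0]},
    {"fingers": 0.3,"dp": [-0.02,0,0.92],"delta_rot": [0,0,0]},
  ],
)

```text
time_s: 42.85
position: [0.6642, 0.0347, 0.0987]
eef_rot: [0.636, 0.772, 0.0, 0.0]
wrist_force: [-0.1, 0.1, -0.2]
grip_width: 0.0425
grasp_force: 40.7
```

step_arm(
  deltas=[
    {"fingers": 0.3,"dp": [0,0,0],"delta_rot": [0,0,0]},
    {"fingers": 0.6,"dp": [0,0,0],"delta_rot": [0,0,0]},
    {"fingers": 0.75,"dp": [0,0,0],"delta_rot": [0,0,0]},
    {"fingers": 0.75,"dp": [0,0,0],"delta_rot": [0,0,0]},
    {"fingers": 0.75,"dp": [0,0,0],"delta_rot": [0,0,0]},
    {"fingers": 0.75,"dp": [0,0,-0.3],"delta_rot": [0,0,0]},
    {"fingers": 0.75,"dp": [0,0,-0.7],"delta_rot": [0,0,0]},
    {"fingers": 0.75,"dp": [0,0,-0.92],"delta_rot": [0,0,0]},
  ],
)

```text
time_s: 43.65
position: [0.6654, 0.0338, 0.1928]
eef_rot: [0.636, 0.771, 0.001, 0.002]
wrist_force: [0.1, -0.3, 1.1]
grip_width: 0.0637
grasp_force: 0.0
```

step_arm(
  deltas=[
    {"fingers": 0.75,"dp": [0.43,-0.2,0],"delta_rot": [0,0,0]},
    {"fingers": 0.75,"dp": [0.86,-0.4,0],"delta_rot": [0,0,0]},
    {"fingers": 0.75,"dp": [0.95,-0.43,0],"delta_rot": [0,0,0]},
  ],
)

```text
time_s: 43.95
position: [0.5996, 0.1225, 0.1899]
eef_rot: [0.635, 0.772, -0.001, -0.002]
wrist_force: [0.2, -0.6, 0.0]
grip_width: 0.0641
grasp_force: 0.0
```

step_arm(
  deltas=[
    {"fingers": 0.75,"dp": [0.43,-0.2,0],"delta_rot": [0,0,0]},
    {"fingers": 0.75,"dp": [0.86,-0.4,0],"delta_rot": [0,0,0]},
    {"fingers": 0.75,"dp": [0.95,-0.43,0],"delta_rot": [0,0,0]},
  ],
)

```text
time_s: 44.25
position: [0.5398, 0.2071, 0.1896]
eef_rot: [0.635, 0.772, -0.001, -0.002]
wrist_force: [0.2, -0.1, 0.1]
grip_width: 0.0641
grasp_force: 0.0
```

step_arm(
  deltas=[
    {"fingers": 0.75,"dp": [0.43,-0.2,0],"delta_rot": [0,0,0]},
    {"fingers": 0.75,"dp": [0.86,-0.4,0],"delta_rot": [0,0,0]},
    {"fingers": 0.75,"dp": [0.95,-0.43,0],"delta_rot": [0,0,0]},
    {"fingers": 0.75,"dp": [0.95,-0.43,0],"delta_rot": [0,0,0]},
    {"fingers": 0.75,"dp": [0.95,-0.43,0],"delta_rot": [0,0,0]},
  ],
)

```text
time_s: 44.75
position: [0.4846, 0.2887, 0.19]
eef_rot: [0.636, 0.771, 0.0, 0.001]
wrist_force: [0.2, -0.8, -0.6]
grip_width: 0.0644
grasp_force: 0.0
```

```bash
python3 -c "
from h import *
st(); look(); look2()"
```

```text
t 44.75 loc [-66.7 338.7] z 190.0 yaw 1.7618 zax [ 0.002 -0.    -1.   ] F [ 0.2 -0.8 -0.6] w 64.4 g 0.0
226 [230.5 181.4] mat [133.8 304.7] plat [118.4 296.3]
197 [197.  276.7] mat [-110.9  436.3] plat [-114.8  421.8]
side 166 [180. 275.] [150.3 297.3]
side 502 [254. 377.] [-111.2  435.9]
```

step_arm(
  deltas=[
    {"fingers": 0.75,"dp": [0.43,-0.2,0],"delta_rot": [0,0,0]},
    {"fingers": 0.75,"dp": [0.86,-0.4,0],"delta_rot": [0,0,0]},
    {"fingers": 0.75,"dp": [0.97,-0.45,0.1],"delta_rot": [0,0,0]},
    {"fingers": 0.75,"dp": [0.97,-0.45,0.5],"delta_rot": [0,0,0]},
    {"fingers": 0.75,"dp": [0.97,-0.45,0.8],"delta_rot": [0,0,0]},
    {"fingers": 0.75,"dp": [0.97,-0.45,0.8],"delta_rot": [0,0,0]},
    {"fingers": 0.75,"dp": [0.97,-0.45,0.8],"delta_rot": [0,0,0]},
  ],
)

```text
time_s: 45.55
position: [0.4216, 0.3751, 0.1095]
eef_rot: [0.637, 0.771, -0.0, -0.0]
wrist_force: [0.0, 0.5, 1.4]
grip_width: 0.064
grasp_force: 0.0
```

```bash
python3 -c "
from h import *
st(); look2()"
```

```text
t 45.55 loc [-112.2  435.5] z 109.5 yaw 1.7603 zax [-0.001 -0.001 -1.   ] F [0.  0.5 1.4] w 64.0 g 0.0
side 166 [180. 275.] [150.3 297.3]
side 500 [254. 377.] [-111.8  435.5]
```

step_arm(
  deltas=[
    {"fingers": 0.75,"dp": [0,0,0.3],"delta_rot": [0,0,0]},
    {"fingers": 0.75,"dp": [0,0,0.6],"delta_rot": [0,0,0]},
    {"fingers": 0.75,"dp": [0,0,0.8],"delta_rot": [0,0,0]},
    {"fingers": 0.75,"dp": [0,0,0.9],"delta_rot": [0,0,0]},
    {"fingers": 0.75,"dp": [0,0,0.9],"delta_rot": [0,0,0]},
    {"fingers": 0.3,"dp": [0,0,0.9],"delta_rot": [0,0,0]},
    {"fingers": 0.3,"dp": [0,0,0.9],"delta_rot": [0,0,0]},
    {"fingers": 0.3,"dp": [0,0,0.9],"delta_rot": [0,0,0]},
    {"fingers": 0.3,"dp": [0,0,0.9],"delta_rot": [0,0,0]},
  ],
)

```text
time_s: 46.5
position: [0.4222, 0.3768, 0.0216]
eef_rot: [0.636, 0.771, 0.002, 0.001]
wrist_force: [1.1, -0.9, 6.7]
grip_width: 0.043
grasp_force: 41.1
```

step_arm(
  deltas=[
    {"fingers": 0.3,"dp": [0,0,-0.1],"delta_rot": [0,0,0]},
    {"fingers": 0.3,"dp": [0,0,-0.3],"delta_rot": [0,0,0]},
    {"fingers": 0.3,"dp": [0,0,-0.6],"delta_rot": [0,0,0]},
    {"fingers": 0.3,"dp": [0,0,-0.9],"delta_rot": [0,0,0]},
  ],
)

```text
time_s: 46.9
position: [0.4198, 0.3756, 0.1109]
eef_rot: [0.636, 0.771, -0.001, -0.0]
wrist_force: [0.7, 0.1, -1.5]
grip_width: 0.0427
grasp_force: 40.8
```

step_arm(
  deltas=[
    {"fingers": 0.3,"dp": [0,0,-0.3],"delta_rot": [0,0,0]},
    {"fingers": 0.3,"dp": [0,0,-0.6],"delta_rot": [0,0,0]},
    {"fingers": 0.3,"dp": [-0.2,0.1,-0.8],"delta_rot": [0,0,0]},
    {"fingers": 0.3,"dp": [-0.5,0.26,-0.8],"delta_rot": [0,0,0]},
    {"fingers": 0.3,"dp": [-0.81,0.43,-0.8],"delta_rot": [0,0,0]},
  ],
)

```text
time_s: 47.4
position: [0.4782, 0.3044, 0.1916]
eef_rot: [0.636, 0.772, 0.001, 0.0]
wrist_force: [-1.3, 0.3, -1.4]
grip_width: 0.0429
grasp_force: 40.8
```

step_arm(
  deltas=[
    {"fingers": 0.3,"dp": [-0.3,0.16,0],"delta_rot": [0,0,0]},
    {"fingers": 0.3,"dp": [-0.6,0.32,0],"delta_rot": [0,0,0]},
    {"fingers": 0.3,"dp": [-0.81,0.43,0],"delta_rot": [0,0,0]},
  ],
)

```text
time_s: 47.7
position: [0.5367, 0.2315, 0.1904]
eef_rot: [0.637, 0.771, 0.0, 0.0]
wrist_force: [0.0, 0.4, -0.3]
grip_width: 0.0432
grasp_force: 40.8
```

step_arm(
  deltas=[
    {"fingers": 0.3,"dp": [-0.3,0.16,0],"delta_rot": [0,0,0]},
    {"fingers": 0.3,"dp": [-0.6,0.32,0],"delta_rot": [0,0,0]},
    {"fingers": 0.3,"dp": [-0.81,0.43,0],"delta_rot": [0,0,0]},
  ],
)

```text
time_s: 48.0
position: [0.5942, 0.1601, 0.1903]
eef_rot: [0.637, 0.771, -0.0, 0.0]
wrist_force: [-0.4, 0.5, -0.8]
grip_width: 0.0431
grasp_force: 40.8
```

step_arm(
  deltas=[
    {"fingers": 0.3,"dp": [-0.3,0.16,0],"delta_rot": [0,0,0]},
    {"fingers": 0.3,"dp": [-0.6,0.32,0],"delta_rot": [0,0,0]},
    {"fingers": 0.3,"dp": [-0.75,0.4,0],"delta_rot": [0,0,0]},
    {"fingers": 0.3,"dp": [-0.8,0.43,0],"delta_rot": [0,0,0]},
    {"fingers": 0.3,"dp": [-0.8,0.43,0],"delta_rot": [0,0,0]},
    {"fingers": 0.3,"dp": [-0.8,0.43,0],"delta_rot": [0,0,0]},
    {"fingers": 0.3,"dp": [-0.8,0.43,0],"delta_rot": [0,0,0]},
  ],
)

```text
time_s: 48.7
position: [0.6496, 0.093, 0.1898]
eef_rot: [0.636, 0.772, -0.0, -0.001]
wrist_force: [0.3, -0.7, -0.8]
grip_width: 0.0427
grasp_force: 40.8
```

```bash
python3 -c "
from h import *
st()"
```

```text
t 48.7 loc [ 58.  115.2] z 189.8 yaw 1.7634 zax [-0.001  0.    -1.   ] F [ 0.3 -0.7 -0.8] w 42.7 g 40.8
```

step_arm(
  deltas=[
    {"fingers": 0.3,"dp": [-0.03,0.02,0.3],"delta_rot": [0,0,0]},
    {"fingers": 0.3,"dp": [-0.03,0.02,0.55],"delta_rot": [0,0,0]},
    {"fingers": 0.3,"dp": [-0.03,0.02,0.75],"delta_rot": [0,0,0]},
    {"fingers": 0.3,"dp": [-0.03,0.02,0.86],"delta_rot": [0,0,0]},
    {"fingers": 0.3,"dp": [-0.03,0.02,0.92],"delta_rot": [0,0,0]},
    {"fingers": 0.3,"dp": [-0.03,0.02,0.92],"delta_rot": [0,0,0]},
  ],
)

```text
time_s: 49.3
position: [0.6534, 0.0896, 0.0985]
eef_rot: [0.636, 0.772, 0.0, 0.0]
wrist_force: [1.0, -0.3, -1.6]
grip_width: 0.0428
grasp_force: 40.7
```

step_arm(
  deltas=[
    {"fingers": 0.3,"dp": [0,0,0],"delta_rot": [0,0,0]},
    {"fingers": 0.6,"dp": [0,0,0],"delta_rot": [0,0,0]},
    {"fingers": 0.75,"dp": [0,0,0],"delta_rot": [0,0,0]},
    {"fingers": 0.75,"dp": [0,0,0],"delta_rot": [0,0,0]},
    {"fingers": 0.75,"dp": [0,0,0],"delta_rot": [0,0,0]},
    {"fingers": 0.75,"dp": [0,0,-0.3],"delta_rot": [0,0,0]},
    {"fingers": 0.75,"dp": [0,0,-0.7],"delta_rot": [0,0,0]},
    {"fingers": 0.75,"dp": [0,0,-0.92],"delta_rot": [0,0,0]},
    {"fingers": 0.75,"dp": [0,0,-0.92],"delta_rot": [0,0,0]},
  ],
)

```text
time_s: 50.2
position: [0.6562, 0.0889, 0.1942]
eef_rot: [0.636, 0.771, 0.003, 0.004]
wrist_force: [0.4, 0.2, 0.3]
grip_width: 0.0641
grasp_force: 0.0
```

step_arm(
  deltas=[
    {"fingers": 0.6,"dp": [0,-0.4,0],"delta_rot": [0,0,0]},
    {"fingers": 0.6,"dp": [0.02,-0.75,0],"delta_rot": [0,0,0]},
    {"fingers": 0.6,"dp": [0.02,-0.75,0],"delta_rot": [0,0,0]},
  ],
)

```text
time_s: 50.5
position: [0.5719, 0.0769, 0.1875]
eef_rot: [0.637, 0.771, -0.003, -0.005]
wrist_force: [-0.3, 0.5, 0.2]
grip_width: 0.0512
grasp_force: 0.0
```

step_arm(
  deltas=[
    {"fingers": 0.55,"dp": [0,-0.4,0],"delta_rot": [0,0,0]},
    {"fingers": 0.55,"dp": [0.02,-0.75,0],"delta_rot": [0,0,0]},
    {"fingers": 0.55,"dp": [0.02,-0.75,0],"delta_rot": [0,0,0]},
    {"fingers": 0.55,"dp": [0.02,-0.75,0],"delta_rot": [0,0,0]},
    {"fingers": 0.55,"dp": [0.02,-0.75,0],"delta_rot": [0,0,0]},
  ],
)

```text
time_s: 51.0
position: [0.5071, 0.0643, 0.1897]
eef_rot: [0.636, 0.771, 0.001, 0.001]
wrist_force: [-0.1, 0.1, -0.6]
grip_width: 0.0473
grasp_force: 0.0
```

```bash
python3 -c "
from h import *
st()
c=capture('top')
for a,ce,b,l in blobs(jars(c),100,235): print(a,ce.round(1),(loc(ray(c,*ce,.124))*1e3).round(1))
c=capture('side'); crop(c,180,120,400,285,3.6,'s7')"
```

```text
t 51.0 loc [-87.4 114.1] z 189.7 yaw 1.7617 zax [ 0.002 -0.    -1.   ] F [-0.1  0.1 -0.6] w 47.3 g 0.0
228 [230.5 181.4] [118.5 296.2]
```

View pics/s7.png

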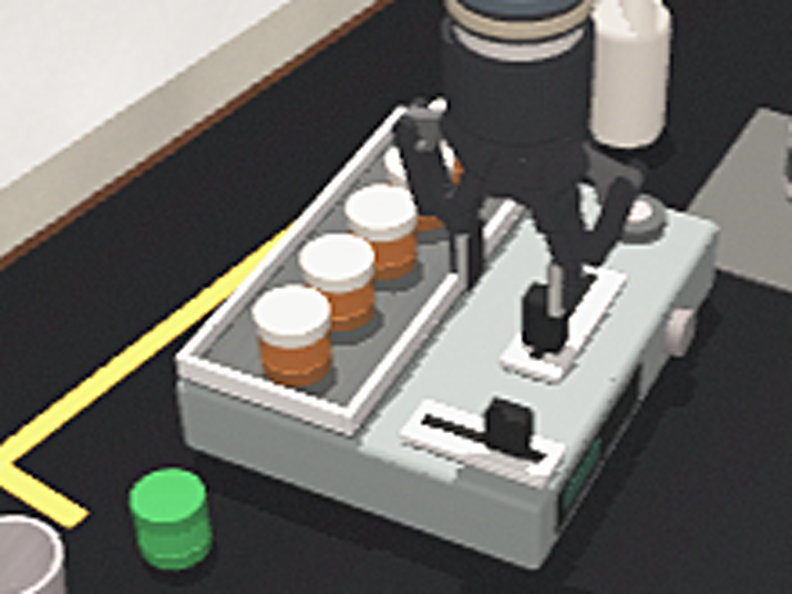

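The crop (3.6x, origin 180,120) shows jars upright inside the rails at (292,315), (337,260), (381,210) and (420,165). The fifth is hidden by the gripper, so I'll check it after descending and before sliding. The run grip is at (510,425).

step_arm(
  deltas=[
    {"fingers": 0.55,"dp": [0.03,-0.01,0.4],"delta_rot": [0,0,0]},
    {"fingers": 0.55,"dp": [0.03,-0.01,0.6],"delta_rot": [0,0,0]},
    {"fingers": 0.55,"dp": [0.03,-0.01,0.6],"delta_rot": [0,0,0]},
    {"fingers": 0.55,"dp": [0.03,-0.01,0.6],"delta_rot": [0,0,0]},
  ],
)

```text
time_s: 51.5
position: [0.5046, 0.0672, 0.1297]
eef_rot: [0.636, 0.771, 0.0, 0.0]
wrist_force: [0.6, -0.4, 0.4]
grip_width: 0.0469
grasp_force: 0.0
```

step_arm(
  deltas=[
    {"fingers": 0.55,"dp": [0,0,0.2],"delta_rot": [0,0,0]},
    {"fingers": 0.55,"dp": [0,0,0.4],"delta_rot": [0,0,0]},
    {"fingers": 0.55,"dp": [0,0,0.4],"delta_rot": [0,0,0]},
    {"fingers": 0.55,"dp": [0,0,0.4],"delta_rot": [0,0,0]},
  ],
)

```text
time_s: 51.9
position: [0.5048, 0.0671, 0.0908]
eef_rot: [0.636, 0.771, 0.001, 0.001]
wrist_force: [0.7, -0.2, -0.3]
grip_width: 0.047
grasp_force: 0.0
```

```bash
python3 -c "
from h import *
st()
c=capture('top')
for a,ce,b,l in blobs(jars(c),100,300): print(a,ce.round(1),(loc(ray(c,*ce,.124))*1e3).round(1))
c=capture('side'); crop(c,180,120,400,285,3.6,'s8')
for y in(-.112,-.056,0,.056,.112): print((proj(c,[*S(.06,y),.124])-[180,120])*3.6)"
```

```text
t 51.9 loc [-89.1 117.3] z 90.8 yaw 1.7618 zax [ 0.002 -0.    -1.   ] F [ 0.7 -0.2 -0.3] w 47.0 g 0.0
228 [230.5 181.4] [118.5 296.2]
237 [366.3 181.2] [ 58.4 -57.8]
236 [345.8 185.2] [57.  -2.3]
238 [324.8 188.4] [58.  53.9]
236 [303.8 191.9] [ 58.2 110.3]
268 [463.6 245.3] [-152.5 -280. ]
[458.3357422  116.28877118]
[420.56567824 160.67536096]
[380.5018106  207.75757909]
[337.92864585 257.78867137]
[292.60281046 311.05464266]
```

View pics/s8.png

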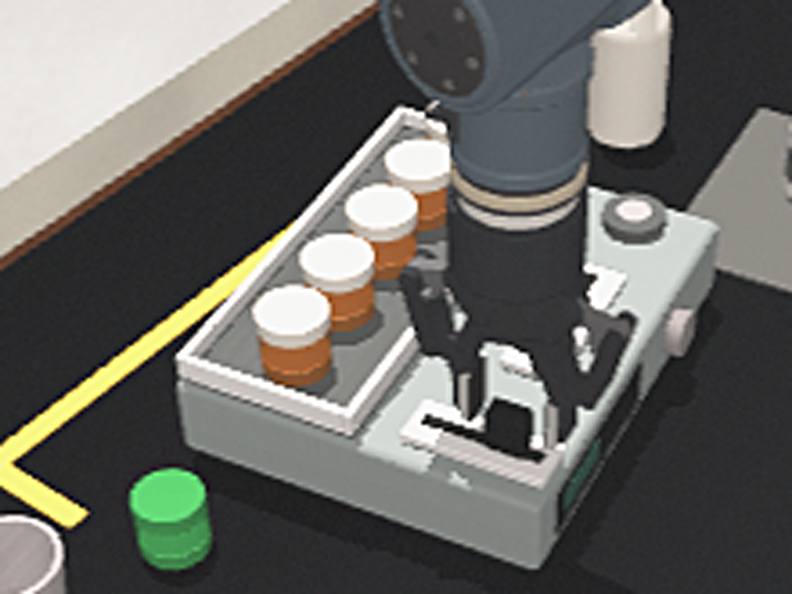

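The crop shows four jars standing, and the fifth's spot at (458,116) is hidden by the arm. I'll check that spot in the top view.

```bash
python3 -c "
from h import *
c=capture('top'); m=jars(c)
u=proj(c,[*S(.06,-.112),.124]); print(u)
for y in(-.112,-.056):
  u=proj(c,[*S(.058,y),.124]); k=np.zeros(m.shape,np.uint8); cv2.circle(k,tuple(int(round(v)) for v in u),8,1,-1); print(m[k>0].mean())
x,y=int(u[0]),int(u[1])
for r in m[164:194,374:404]: print(''.join('.#'[int(v)] for v in r))
for a,ce,b,l in blobs(m,50,3000):
  if 270<ce[0]<420: print(a,ce,b)
"
```

```text
[386.31170757 177.2108507 ]
0.9796954314720813
1.0
....................##........
....................##........
....................##........
....................##........
....................###.......
.....................##.......
..........#######....##.......
........###########..##.......
.......#############.##.......
.......#################......
......##################......
.....###################......
.....###################......
.....###################......
#....###################......
#....####################.....
##...####################.....
##....################.##.....
#.....################.##.....
#......##############..##.....
#......#############...###....
#........##########.....##....
...........######.......##....
........................##....
........................##....
........................###...
.........................##...
.........................##...
.........................##...
.........................##...
906 [354.83333333 185.17218543] [287 156 115  62]
237 [366.30801688 181.22362869] [358 173  18  17]
236 [345.80508475 185.19491525] [338 177  17  17]
238 [324.81932773 188.3697479 ] [317 180  17  18]
236 [303.77542373 191.87711864] [296 184  17  17]
2715 [366.53259669 227.43904236] [296 201 113  55]
56 [396.28571429 227.01785714] [393 223   8   9]
```

All five jars are on the platform. Now I'll grip and slide the run selector.

step_arm(
  deltas=[
    {"fingers": 0.1,"dp": [0,0,0],"delta_rot": [0,0,0]},
    {"fingers": 0.1,"dp": [0,0,0],"delta_rot": [0,0,0]},
    {"fingers": 0.1,"dp": [0,0,0],"delta_rot": [0,0,0]},
    {"fingers": 0.1,"dp": [0,0,0],"delta_rot": [0,0,0]},
    {"fingers": 0.1,"dp": [0,0.1,0],"delta_rot": [0,0,0]},
    {"fingers": 0.1,"dp": [0,0.2,0],"delta_rot": [0,0,0]},
    {"fingers": 0.1,"dp": [0,0.3,0],"delta_rot": [0,0,0]},
    {"fingers": 0.1,"dp": [0,0.37,0],"delta_rot": [0,0,0]},
    {"fingers": 0.1,"dp": [0,0.4,0],"delta_rot": [0,0,0]},
    {"fingers": 0.1,"dp": [0,0.42,0],"delta_rot": [0,0,0]},
    {"fingers": 0.1,"dp": [0,0.42,0],"delta_rot": [0,0,0]},
  ],
)

```text
time_s: 53.15
position: [0.5456, 0.075, 0.091]
eef_rot: [0.636, 0.771, 0.0, 0.001]
wrist_force: [-0.6, 0.0, 6.5]
grip_width: 0.027
grasp_force: 41.1
```

```bash
python3 -c "
from h import *
st()"
```

```text
t 53.15 loc [-47.6 117.3] z 91.0 yaw 1.7621 zax [ 0.001 -0.    -1.   ] F [-0.6  0.   6.5] w 27.0 g 41.1
```

step_arm(
  deltas=[
    {"fingers": 0.1,"dp": [0,0.02,0],"delta_rot": [0,0,0]},
    {"fingers": 0.1,"dp": [0,0.04,0],"delta_rot": [0,0,0]},
    {"fingers": 0.1,"dp": [0,0.04,0],"delta_rot": [0,0,0]},
  ],
)

```text
time_s: 53.45
position: [0.5472, 0.0754, 0.091]
eef_rot: [0.636, 0.772, -0.002, -0.001]
wrist_force: [-5.4, -2.6, 10.8]
grip_width: 0.0271
grasp_force: 41.4
```

```bash
python3 -c "
from h import *
st()"
```

```text
t 53.45 loc [-45.9 117.4] z 91.0 yaw 1.7627 zax [-0.004 -0.001 -1.   ] F [-5.4 -2.6 10.8] w 27.1 g 41.4
```

step_arm(
  deltas=[
    {"fingers": 0.1,"dp": [0,0.03,0],"delta_rot": [0,0,0]},
    {"fingers": 0.1,"dp": [0,0.05,0],"delta_rot": [0,0,0]},
    {"fingers": 0.1,"dp": [0,0.05,0],"delta_rot": [0,0,0]},
  ],
)

```text
time_s: 53.75
position: [0.5475, 0.0755, 0.0909]
eef_rot: [0.636, 0.772, -0.005, -0.004]
wrist_force: [-13.8, -6.9, 17.3]
grip_width: 0.0272
grasp_force: 42.3
```

```bash
python3 -c "
from h import *
st()"
```

```text
t 53.75 loc [-45.6 117.4] z 90.9 yaw 1.764 zax [-0.014 -0.003 -1.   ] F [-13.8  -6.9  17.3] w 27.2 g 42.3
```

step_arm(
  deltas=[
    {"fingers": 0.1,"dp": [0,-0.03,0],"delta_rot": [0,0,0]},
    {"fingers": 0.1,"dp": [0,-0.06,0],"delta_rot": [0,0,0]},
    {"fingers": 0.3,"dp": [0,-0.06,0],"delta_rot": [0,0,0]},
    {"fingers": 0.5,"dp": [0,-0.06,0],"delta_rot": [0,0,0]},
    {"fingers": 0.5,"dp": [0,-0.06,0],"delta_rot": [0,0,0]},
    {"fingers": 0.5,"dp": [0,-0.06,0],"delta_rot": [0,0,0]},
    {"fingers": 0.5,"dp": [0,-0.06,-0.3],"delta_rot": [0,0,0]},
    {"fingers": 0.5,"dp": [0,-0.06,-0.7],"delta_rot": [0,0,0]},
    {"fingers": 0.5,"dp": [0,-0.06,-1],"delta_rot": [0,0,0]},
  ],
)

```text
time_s: 54.65
position: [0.5483, 0.0758, 0.1912]
eef_rot: [0.636, 0.771, 0.0, 0.0]
wrist_force: [0.3, -0.0, 0.9]
grip_width: 0.0426
grasp_force: 0.0
```

step_arm(
  deltas=[
    {"fingers": 0.5,"dp": [0.4,-0.2,0],"delta_rot": [0,0,0]},
    {"fingers": 0.5,"dp": [0.8,-0.4,0],"delta_rot": [0,0,0]},
    {"fingers": 0.5,"dp": [0.9,-0.5,0],"delta_rot": [0,0,0]},
  ],
)

```text
time_s: 54.95
position: [0.4785, 0.157, 0.1897]
eef_rot: [0.635, 0.772, -0.001, -0.001]
wrist_force: [-0.9, -0.4, 0.3]
grip_width: 0.0425
grasp_force: 0.0
```

step_arm(
  deltas=[
    {"fingers": 0.5,"dp": [0.4,-0.2,0],"delta_rot": [0,0,0]},
    {"fingers": 0.5,"dp": [0.8,-0.4,0],"delta_rot": [0,0,0]},
    {"fingers": 0.5,"dp": [0.9,-0.5,0],"delta_rot": [0,0,0]},
    {"fingers": 0.5,"dp": [0.9,-0.5,0],"delta_rot": [0,0,0]},
  ],
)

```text
time_s: 55.35
position: [0.4138, 0.2341, 0.1895]
eef_rot: [0.635, 0.772, -0.001, -0.0]
wrist_force: [0.3, 0.1, -0.1]
grip_width: 0.0427
grasp_force: 0.0
```

```bash
python3 -c "
from h import *
st()
c=capture('top'); crop(c,170,140,500,320,2.4,'end')
m=jars(c)
for a,ce,b,l in blobs(m,100,1000): print(a,ce.round(1),(loc(ray(c,*ce,.124))*1e3).round(1))"
```

```text
t 55.35 loc [-146.7  298.6] z 189.5 yaw 1.7654 zax [-0.002 -0.001 -1.   ] F [ 0.3  0.1 -0.1] w 42.7 g 0.0
901 [354.8 185.2] [ 53.1 -26. ]
223 [230.5 181.5] [118.1 296.4]
236 [366.3 181.2] [ 58.3 -57.9]
236 [345.8 185.2] [57.  -2.3]
238 [324.8 188.4] [58.  53.9]
609 [184.5 196.3] [ 99.5 422. ]
235 [303.7 191.9] [ 58.1 110.3]
267 [463.6 245.3] [-152.6 -279.9]
457 [  5.8 276.5] [-30.  909.4]
```

View pics/end.png

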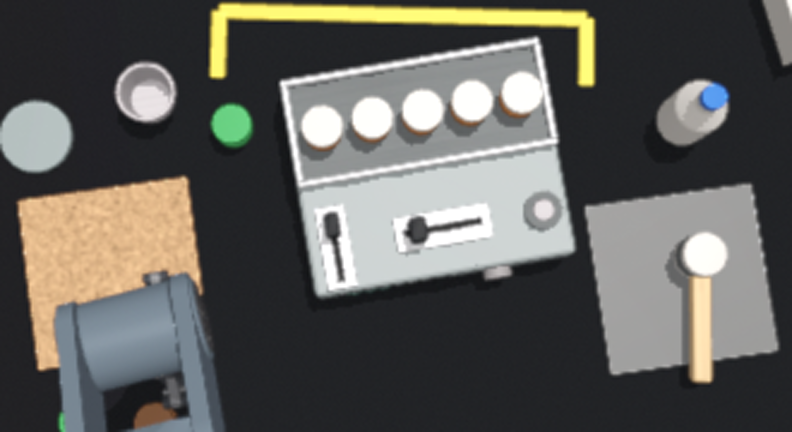

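The top view shows five jars in a row inside the rails, the lock grip at the left end (417,228) and the run grip at the far end (332,222). The pin is down at (543,210), the mallet is on its mat, and the dish, cup and wash bottle are untouched. I'm handing it in.

```bash
python3 -c "
from h import *
print(arm.job_done())"
```

```text
the job is handed in; nothing more can be done
None
```

The job is handed in after about 55 s of robot time, done in the order asked: lock home, pin fully down by the mallet, mallet back standing on its mat, all five jars upright on the platform, run selector at its far stop, and the dish, cup and wash bottle untouched; the hand-in call gave no verdict.

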